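Finish the batten crib and stand the head unit on it

TASK

Finish the half-built crib on the rubber mat with the three spare long battens: lay one as the missing second batten of the middle layer, mirroring the one already there, then lay the other two crosswise on those as the top layer, directly above and parallel to the two bottom battens. Then lift over the blue head unit, keeping it upright, and gently stand it level in the middle of the crib, lengthways across both top battens, so that the tripod sleeve under it hangs free in the open middle. Leave the short offcut, the tape roll and the tray of caps where they are.

Things in the scene. Friction and masses are not known exactly. Their poses are not given: they have to be found in the camera images.
- mat: black rubber bench mat, 210 x 210 mm, 3 mm thick, fixed; origin at the centre of its underside, on the bench top. The crib is built over its centre, square with its edges (to a few mm).
- bottom_a_mid (a point): bottom-layer wooden batten, 190 mm long (its x), 30 mm wide (its y), 20 mm thick (its z), about 60 g; the point is its centre, half-way up (10 mm above its underside). It lies loose on the mat, top at 23 mm above the bench. Its +y axis points to bottom_b.
- bottom_b_mid (a point): other bottom-layer wooden batten, 190 mm long (its x), 30 mm wide (its y), 20 mm thick (its z), about 60 g; the point is its centre, half-way up (10 mm above its underside). It lies loose on the mat parallel to bottom_a, 120 mm from it (centre to centre), their ends level.
- cross_mid (a point): the one middle-layer wooden batten, 190 mm long (its x), 30 mm wide (its y), 20 mm thick (its z), about 60 g; the point is its centre, half-way up (10 mm above its underside). It lies loose across both bottom battens, 60 mm from the crib's centre towards bottom_a's -x end; its missing partner's place is the mirror image, on bottom_a's +x side. Layer tops above the bench: bottom 23, middle 43, top 63 mm.
- spare_a_mid (a point): spare wooden batten, 190 mm long (its x), 30 mm wide (its y), 20 mm thick (its z), about 60 g; the point is its centre, half-way up (10 mm above its underside). At the start it lies flat and loose on the bench, to one side of the crib. All the spares are alike; any may go anywhere.
- spare_b_mid (a point): spare wooden batten, 190 mm long (its x), 30 mm wide (its y), 20 mm thick (its z), about 60 g; the point is its centre, half-way up (10 mm above its underside). At the start it lies flat and loose on the bench, to one side of the crib. All the spares are alike; any may go anywhere.
- spare_c_mid (a point): spare wooden batten, 190 mm long (its x), 30 mm wide (its y), 20 mm thick (its z), about 60 g; the point is its centre, half-way up (10 mm above its underside). At the start it lies flat and loose on the bench, to one side of the crib. All the spares are alike; any may go anywhere.
- unit_handle (a point): centre of the carrying-handle bar on top of the blue head unit. The bar runs along the unit's length (x), 98 mm long, 16 mm wide (y), 16 mm high, over a 25 mm gap; it is centred, 33 mm above the housing's top. z is up. A hose stub, 22 mm high, stands on the housing's top at the +x end; either way round is right. 148 mm above the bench at the start.
- unit_base (a point): centre of the flat underside of the same head unit (0.55 kg; axes as at the handle, 98 mm below it). The housing is 160 mm long (x), 80 mm wide (y), 65 mm high. From the middle of the underside a round tripod sleeve, 50 mm in diameter, sticks down 50 mm; at the start the unit stands upright on the bench on this sleeve's foot.
- offcut_mid (a point): Bystander, loose: leave it alone. Short offcut of the same batten, only 95 mm long (x), 30 mm wide, 20 mm thick; the point is its centre.
- tape: Bystander, loose: leave it alone. Roll of buff packing tape, 104 mm outside diameter, 48 mm high, lying flat; origin at the centre of its underside.
- caps: Bystander, loose: leave it alone. Open cardboard tray, 110 x 90 mm, 45 mm high, with black caps; origin at the centre of its underside.

How it is judged:
On the way, in this order (a step that is already met when the one before it is completed fails the run):
1. the middle layer is complete: a spare batten lies across the two bottom ones as partner of the one already there (((x of spare_a_mid in the frame of bottom_a_mid between 0.043 and 0.077 m and y of spare_a_mid in the frame of bottom_a_mid between 0.043 and 0.077 m and angle between the x axis of spare_a_mid and the x axis of bottom_a_mid, either way round above 1.4 rad and height (world z) of spare_a_mid between 0.028 and 0.038 m) or (x of spare_b_mid in the frame of bottom_a_mid between 0.043 and 0.077 m and y of spare_b_mid in the frame of bottom_a_mid between 0.043 and 0.077 m and angle between the x axis of spare_b_mid and the x axis of bottom_a_mid, either way round above 1.4 rad and height (world z) of spare_b_mid between 0.028 and 0.038 m) or (x of spare_c_mid in the frame of bottom_a_mid between 0.043 and 0.077 m and y of spare_c_mid in the frame of bottom_a_mid between 0.043 and 0.077 m and angle between the x axis of spare_c_mid and the x axis of bottom_a_mid, either way round above 1.4 rad and height (world z) of spare_c_mid between 0.028 and 0.038 m))), for 0.2 s.
2. the top layer is complete: the other two spares lie crosswise on the middle layer, above the bottom battens ((((x of spare_a_mid in the frame of bottom_a_mid between 0.043 and 0.077 m and y of spare_a_mid in the frame of bottom_a_mid between 0.043 and 0.077 m and angle between the x axis of spare_a_mid and the x axis of bottom_a_mid, either way round above 1.4 rad and height (world z) of spare_a_mid between 0.028 and 0.038 m) and (x of spare_b_mid in the frame of bottom_a_mid between -0.017 and 0.017 m and y of spare_b_mid in the frame of bottom_a_mid between -0.017 and 0.017 m and angle between the x axis of spare_b_mid and the x axis of bottom_a_mid, either way round below 0.17 rad and height (world z) of spare_b_mid between 0.048 and 0.058 m) and (x of spare_c_mid in the frame of bottom_a_mid between -0.017 and 0.017 m and y of spare_c_mid in the frame of bottom_a_mid between 0.103 and 0.137 m and angle between the x axis of spare_c_mid and the x axis of bottom_a_mid, either way round below 0.17 rad and height (world z) of spare_c_mid between 0.048 and 0.058 m)) or ((x of spare_a_mid in the frame of bottom_a_mid between 0.043 and 0.077 m and y of spare_a_mid in the frame of bottom_a_mid between 0.043 and 0.077 m and angle between the x axis of spare_a_mid and the x axis of bottom_a_mid, either way round above 1.4 rad and height (world z) of spare_a_mid between 0.028 and 0.038 m) and (x of spare_c_mid in the frame of bottom_a_mid between -0.017 and 0.017 m and y of spare_c_mid in the frame of bottom_a_mid between -0.017 and 0.017 m and angle between the x axis of spare_c_mid and the x axis of bottom_a_mid, either way round below 0.17 rad and height (world z) of spare_c_mid between 0.048 and 0.058 m) and (x of spare_b_mid in the frame of bottom_a_mid between -0.017 and 0.017 m and y of spare_b_mid in the frame of bottom_a_mid between 0.103 and 0.137 m and angle between the x axis of spare_b_mid and the x axis of bottom_a_mid, either way round below 0.17 rad and height (world z) of spare_b_mid between 0.048 and 0.058 m)) or ((x of spare_b_mid in the frame of bottom_a_mid between 0.043 and 0.077 m and y of spare_b_mid in the frame of bottom_a_mid between 0.043 and 0.077 m and angle between the x axis of spare_b_mid and the x axis of bottom_a_mid, either way round above 1.4 rad and height (world z) of spare_b_mid between 0.028 and 0.038 m) and (x of spare_a_mid in the frame of bottom_a_mid between -0.017 and 0.017 m and y of spare_a_mid in the frame of bottom_a_mid between -0.017 and 0.017 m and angle between the x axis of spare_a_mid and the x axis of bottom_a_mid, either way round below 0.17 rad and height (world z) of spare_a_mid between 0.048 and 0.058 m) and (x of spare_c_mid in the frame of bottom_a_mid between -0.017 and 0.017 m and y of spare_c_mid in the frame of bottom_a_mid between 0.103 and 0.137 m and angle between the x axis of spare_c_mid and the x axis of bottom_a_mid, either way round below 0.17 rad and height (world z) of spare_c_mid between 0.048 and 0.058 m)) or ((x of spare_b_mid in the frame of bottom_a_mid between 0.043 and 0.077 m and y of spare_b_mid in the frame of bottom_a_mid between 0.043 and 0.077 m and angle between the x axis of spare_b_mid and the x axis of bottom_a_mid, either way round above 1.4 rad and height (world z) of spare_b_mid between 0.028 and 0.038 m) and (x of spare_c_mid in the frame of bottom_a_mid between -0.017 and 0.017 m and y of spare_c_mid in the frame of bottom_a_mid between -0.017 and 0.017 m and angle between the x axis of spare_c_mid and the x axis of bottom_a_mid, either way round below 0.17 rad and height (world z) of spare_c_mid between 0.048 and 0.058 m) and (x of spare_a_mid in the frame of bottom_a_mid between -0.017 and 0.017 m and y of spare_a_mid in the frame of bottom_a_mid between 0.103 and 0.137 m and angle between the x axis of spare_a_mid and the x axis of bottom_a_mid, either way round below 0.17 rad and height (world z) of spare_a_mid between 0.048 and 0.058 m)) or ((x of spare_c_mid in the frame of bottom_a_mid between 0.043 and 0.077 m and y of spare_c_mid in the frame of bottom_a_mid between 0.043 and 0.077 m and angle between the x axis of spare_c_mid and the x axis of bottom_a_mid, either way round above 1.4 rad and height (world z) of spare_c_mid between 0.028 and 0.038 m) and (x of spare_a_mid in the frame of bottom_a_mid between -0.017 and 0.017 m and y of spare_a_mid in the frame of bottom_a_mid between -0.017 and 0.017 m and angle between the x axis of spare_a_mid and the x axis of bottom_a_mid, either way round below 0.17 rad and height (world z) of spare_a_mid between 0.048 and 0.058 m) and (x of spare_b_mid in the frame of bottom_a_mid between -0.017 and 0.017 m and y of spare_b_mid in the frame of bottom_a_mid between 0.103 and 0.137 m and angle between the x axis of spare_b_mid and the x axis of bottom_a_mid, either way round below 0.17 rad and height (world z) of spare_b_mid between 0.048 and 0.058 m)) or ((x of spare_c_mid in the frame of bottom_a_mid between 0.043 and 0.077 m and y of spare_c_mid in the frame of bottom_a_mid between 0.043 and 0.077 m and angle between the x axis of spare_c_mid and the x axis of bottom_a_mid, either way round above 1.4 rad and height (world z) of spare_c_mid between 0.028 and 0.038 m) and (x of spare_b_mid in the frame of bottom_a_mid between -0.017 and 0.017 m and y of spare_b_mid in the frame of bottom_a_mid between -0.017 and 0.017 m and angle between the x axis of spare_b_mid and the x axis of bottom_a_mid, either way round below 0.17 rad and height (world z) of spare_b_mid between 0.048 and 0.058 m) and (x of spare_a_mid in the frame of bottom_a_mid between -0.017 and 0.017 m and y of spare_a_mid in the frame of bottom_a_mid between 0.103 and 0.137 m and angle between the x axis of spare_a_mid and the x axis of bottom_a_mid, either way round below 0.17 rad and height (world z) of spare_a_mid between 0.048 and 0.058 m)))), for 0.2 s.
At the end, for the whole second after the job is handed in: Three-layer crib, two battens a layer: bottom pair and first cross batten in place, spares within 17 mm and 10 degrees of their places, flat. Unit at rest on both top battens, level within 4 degrees, square across within 14, within 20 mm of the middle across the top battens and 30 mm along (y of bottom_b_mid in the frame of bottom_a_mid between 0.105 and 0.135 m and x of bottom_b_mid in the frame of bottom_a_mid between -0.015 and 0.015 m and angle between the x axis of bottom_b_mid and the x axis of bottom_a_mid, either way round below 0.17 rad and height (world z) of bottom_a_mid between 0.008 and 0.018 m and height (world z) of bottom_b_mid between 0.008 and 0.018 m and x of cross_mid in the frame of bottom_a_mid between -0.077 and -0.043 m and y of cross_mid in the frame of bottom_a_mid between 0.043 and 0.077 m and angle between the x axis of cross_mid and the x axis of bottom_a_mid, either way round above 1.4 rad and height (world z) of cross_mid between 0.028 and 0.038 m and (((x of spare_a_mid in the frame of bottom_a_mid between 0.043 and 0.077 m and y of spare_a_mid in the frame of bottom_a_mid between 0.043 and 0.077 m and angle between the x axis of spare_a_mid and the x axis of bottom_a_mid, either way round above 1.4 rad and height (world z) of spare_a_mid between 0.028 and 0.038 m) and (x of spare_b_mid in the frame of bottom_a_mid between -0.017 and 0.017 m and y of spare_b_mid in the frame of bottom_a_mid between -0.017 and 0.017 m and angle between the x axis of spare_b_mid and the x axis of bottom_a_mid, either way round below 0.17 rad and height (world z) of spare_b_mid between 0.048 and 0.058 m) and (x of spare_c_mid in the frame of bottom_a_mid between -0.017 and 0.017 m and y of spare_c_mid in the frame of bottom_a_mid between 0.103 and 0.137 m and angle between the x axis of spare_c_mid and the x axis of bottom_a_mid, either way round below 0.17 rad and height (world z) of spare_c_mid between 0.048 and 0.058 m) and contact force between unit and spare_b above 0.3 N and contact force between unit and spare_c above 0.3 N) or ((x of spare_a_mid in the frame of bottom_a_mid between 0.043 and 0.077 m and y of spare_a_mid in the frame of bottom_a_mid between 0.043 and 0.077 m and angle between the x axis of spare_a_mid and the x axis of bottom_a_mid, either way round above 1.4 rad and height (world z) of spare_a_mid between 0.028 and 0.038 m) and (x of spare_c_mid in the frame of bottom_a_mid between -0.017 and 0.017 m and y of spare_c_mid in the frame of bottom_a_mid between -0.017 and 0.017 m and angle between the x axis of spare_c_mid and the x axis of bottom_a_mid, either way round below 0.17 rad and height (world z) of spare_c_mid between 0.048 and 0.058 m) and (x of spare_b_mid in the frame of bottom_a_mid between -0.017 and 0.017 m and y of spare_b_mid in the frame of bottom_a_mid between 0.103 and 0.137 m and angle between the x axis of spare_b_mid and the x axis of bottom_a_mid, either way round below 0.17 rad and height (world z) of spare_b_mid between 0.048 and 0.058 m) and contact force between unit and spare_c above 0.3 N and contact force between unit and spare_b above 0.3 N) or ((x of spare_b_mid in the frame of bottom_a_mid between 0.043 and 0.077 m and y of spare_b_mid in the frame of bottom_a_mid between 0.043 and 0.077 m and angle between the x axis of spare_b_mid and the x axis of bottom_a_mid, either way round above 1.4 rad and height (world z) of spare_b_mid between 0.028 and 0.038 m) and (x of spare_a_mid in the frame of bottom_a_mid between -0.017 and 0.017 m and y of spare_a_mid in the frame of bottom_a_mid between -0.017 and 0.017 m and angle between the x axis of spare_a_mid and the x axis of bottom_a_mid, either way round below 0.17 rad and height (world z) of spare_a_mid between 0.048 and 0.058 m) and (x of spare_c_mid in the frame of bottom_a_mid between -0.017 and 0.017 m and y of spare_c_mid in the frame of bottom_a_mid between 0.103 and 0.137 m and angle between the x axis of spare_c_mid and the x axis of bottom_a_mid, either way round below 0.17 rad and height (world z) of spare_c_mid between 0.048 and 0.058 m) and contact force between unit and spare_a above 0.3 N and contact force between unit and spare_c above 0.3 N) or ((x of spare_b_mid in the frame of bottom_a_mid between 0.043 and 0.077 m and y of spare_b_mid in the frame of bottom_a_mid between 0.043 and 0.077 m and angle between the x axis of spare_b_mid and the x axis of bottom_a_mid, either way round above 1.4 rad and height (world z) of spare_b_mid between 0.028 and 0.038 m) and (x of spare_c_mid in the frame of bottom_a_mid between -0.017 and 0.017 m and y of spare_c_mid in the frame of bottom_a_mid between -0.017 and 0.017 m and angle between the x axis of spare_c_mid and the x axis of bottom_a_mid, either way round below 0.17 rad and height (world z) of spare_c_mid between 0.048 and 0.058 m) and (x of spare_a_mid in the frame of bottom_a_mid between -0.017 and 0.017 m and y of spare_a_mid in the frame of bottom_a_mid between 0.103 and 0.137 m and angle between the x axis of spare_a_mid and the x axis of bottom_a_mid, either way round below 0.17 rad and height (world z) of spare_a_mid between 0.048 and 0.058 m) and contact force between unit and spare_c above 0.3 N and contact force between unit and spare_a above 0.3 N) or ((x of spare_c_mid in the frame of bottom_a_mid between 0.043 and 0.077 m and y of spare_c_mid in the frame of bottom_a_mid between 0.043 and 0.077 m and angle between the x axis of spare_c_mid and the x axis of bottom_a_mid, either way round above 1.4 rad and height (world z) of spare_c_mid between 0.028 and 0.038 m) and (x of spare_a_mid in the frame of bottom_a_mid between -0.017 and 0.017 m and y of spare_a_mid in the frame of bottom_a_mid between -0.017 and 0.017 m and angle between the x axis of spare_a_mid and the x axis of bottom_a_mid, either way round below 0.17 rad and height (world z) of spare_a_mid between 0.048 and 0.058 m) and (x of spare_b_mid in the frame of bottom_a_mid between -0.017 and 0.017 m and y of spare_b_mid in the frame of bottom_a_mid between 0.103 and 0.137 m and angle between the x axis of spare_b_mid and the x axis of bottom_a_mid, either way round below 0.17 rad and height (world z) of spare_b_mid between 0.048 and 0.058 m) and contact force between unit and spare_a above 0.3 N and contact force between unit and spare_b above 0.3 N) or ((x of spare_c_mid in the frame of bottom_a_mid between 0.043 and 0.077 m and y of spare_c_mid in the frame of bottom_a_mid between 0.043 and 0.077 m and angle between the x axis of spare_c_mid and the x axis of bottom_a_mid, either way round above 1.4 rad and height (world z) of spare_c_mid between 0.028 and 0.038 m) and (x of spare_b_mid in the frame of bottom_a_mid between -0.017 and 0.017 m and y of spare_b_mid in the frame of bottom_a_mid between -0.017 and 0.017 m and angle between the x axis of spare_b_mid and the x axis of bottom_a_mid, either way round below 0.17 rad and height (world z) of spare_b_mid between 0.048 and 0.058 m) and (x of spare_a_mid in the frame of bottom_a_mid between -0.017 and 0.017 m and y of spare_a_mid in the frame of bottom_a_mid between 0.103 and 0.137 m and angle between the x axis of spare_a_mid and the x axis of bottom_a_mid, either way round below 0.17 rad and height (world z) of spare_a_mid between 0.048 and 0.058 m) and contact force between unit and spare_b above 0.3 N and contact force between unit and spare_a above 0.3 N)) and x of unit_handle in the frame of bottom_a_mid between -0.03 and 0.03 m and y of unit_handle in the frame of bottom_a_mid between 0.04 and 0.08 m and height (world z) of unit_handle between 0.155 and 0.167 m and angle between unit_handle's own z axis and vertical below 0.07 rad and angle between the x axis of unit_handle and the x axis of bottom_a_mid, either way round above 1.32 rad and linear speed of unit below 0.02 m/s and angular speed of unit below 0.1 rad/s); the robot touches nothing.
It fails at once if the head unit is tipped by more than 35 degrees (angle between unit_handle's own z axis and vertical above 0.61 rad).
It fails at once if the head unit is dropped: not held and moving faster than 0.55 m/s (a fall of about 15 mm) (contact force between unit and the fingers below 0.1 N and linear speed of unit above 0.55 m/s).
It fails at once if the offcut, the tape roll or the tray of caps is moved by more than 25 mm (distance of any of offcut_mid, tape, caps from where it was at the start of the episode above 0.025 m).
It also fails if it takes over 72 s, if anything falls off the work surface, if the arm or the gripper's body presses on something with over 40 N, if the wrist force passes 120 N, or if a joint passes its speed limit or range.

ROBOT

A 7-joint arm with a two-finger parallel gripper is mounted at the origin on the work surface. World frame = base frame: x ahead of the robot, y to its left, z up, the work surface at z = 0. Lengths are in m, angles in rad, forces in N, time in s.
With the tool pointing down it reaches from about 0.35 to 0.9 m from the base axis. Payload 19.9 kg.
Tool frame: the origin (TCP) lies where the fingers leave the gripper's body, on its centre line; the fingertips stand 73 mm ahead of it and the grasp point (between the pads) lies 54 mm ahead of it (env.tip_extent is the distance from the TCP to the fingertips, in m); z points along the fingers, y is the direction in which the jaws open and shut (so a half turn about z gives the same grasp; the last joint's range is limited). The gripper opens to 85 mm and grips with 20 to 120 N. Pads are 22 mm wide; open, the fingers measure 114 mm over their backs; the gripper's body (76 mm by 85 mm) begins 54 mm behind the grasp point. The pads swing forward as they close: fully open they stand 13 mm farther back than shut.
Start: joints at [1.27, 0.417, -0.01, 1.614, 0.005, 1.111, -0.053], TCP at [0.16, -0.604, 0.304] pointing down, gripper open.
Joint ranges: [-2.81, 2.81], [-0.39, 2.02], [-1.27, 1.25], [0.06, 2.57], [-1.19, 4.33], [0.19, 2], [-2.82, 2.82]. Speed limits (rad/s): [1.89, 1.89, 2.39, 2.39, 3.01, 3.01, 3.01].

INTERFACE

Orientations are given as [roll, pitch, yaw] about the fixed x, y, z axes, in that order (R = Rz(yaw) Ry(pitch) Rx(roll)).
In Python, from cell import status, eyes, ticket, env gives the robot as it stands.
- The arm moves only by the tool step_arm, never from a script. Its argument "steps" is a list of rows, each a list of 3 entries, a list of its own where there are three numbers: the shift along the tool's x, y, z in cm, then the turn, a rotation vector about the tool's x, y, z in rad, then the closure in counts, from 0 (fully open) to 255 (shut). A call has exactly 8 rows; each row is the pose to reach, as a shift and turn from the pose measured when the call began, along the tool's axes at that moment; what a row does not reach only later rows make up. A row lasts 1/10 s, in which the tool goes at most 50 mm and 8.59 degrees, less where a joint would pass 70% of its speed; a pose out of reach is approached as far as the arm can. A call with a gripper value outside its range is refused whole. The fingers move at their own pace and stop on an object; the grip force is fixed at half the most. Time passes only in rows, so rows that repeat a pose let the fingers close, or fill a call up. It gives the time, the measured TCP pose, the force and the opening at its end, in the units of the state.
- status.state(): the state, without advancing time (a new reading comes with each control period).
- eyes.capture(name): name is "scene" or "top"; returns a dict with "img" (420x560x3 uint8, blue, green, red), "vfov" (degrees; the focal length in pixels is half the picture's height over the tangent of half this angle, whatever the lens; pixels are square), "cx", "cy" (the principal point, pixels), "k1" (the pictures are not rectified: a ray, as slopes to the right and down, at radius r is drawn at 1 + k1 r^2 times it, then the intrinsics apply), "camera_from_world" (4x4, takes a point from world to camera coordinates). Camera axes: x right, y down, z forward; pixel columns grow to the right and rows downward; lengths in m; the calibration is good to about 2 mm. A picture is of the moment at which its call begins. There is no depth.
- ticket.sign_off(): hands the job in, once; it reports no verdict.
The state is a dict: "time_s": time; "joint_positions": joint angles; "qd": joint speeds; "tau": joint torques, N m; "ee_pos": TCP position; "tcp_rot": TCP orientation; "ft_force": force on the tool from outside, world axes, zero at the start; "moment": the same for the moment, N m; "opening": opening from 0.0 (shut) to 1.0 (fully open).
Only numpy, scipy, OpenCV 4.12 (cv2) and the standard library are available. Lean on these libraries where they do the work, as an engineer would, in place of code of your own. Each camera call takes 0.05 s, during which the arm holds its last target.

## Working session

There is one attempt and no reset: what is moved stays moved. The work goes in short steps, Python scripts to look and compute and a tool call to move; the robot and the scene stay as the last step left them, time stands still between calls to the robot, and variables do not carry over. Pictures are saved under pics/ and viewed, and the job is handed in when it is done.

Besides the shell and the picture viewer there is one more tool, called after ">>>" as name(argument=value, ...), one argument or row to a line, values as JSON. step_arm: Moves the arm, as the interface text tells. Its arguments: {"type":"object","properties":{"steps":{"type":"array","items":{"type":"array"}}},"required":["steps"]}

```bash
ls; mkdir -p pics
python3 - <<'E'
from cell import status, eyes, ticket, env
import cv2,numpy as np
s=status.state();print(s, env.tip_extent)
for n in("scene","top"):
    c=eyes.capture(n);cv2.imwrite(f"pics/{n}0.png",c["img"]);print({k:v for k,v in c.items() if k!="img"})
E
```

```text
pics
{'time_s': 0.0, 'joint_positions': array([ 1.27050067,  0.41796665, -0.01031105,  1.61415516,  0.00470468,
        1.11071922, -0.05301021]), 'qd': array([ 0.000706  ,  0.00045297,  0.00117519,  0.00120359, -0.00013464,
        0.000312  , -0.00050135]), 'tau': array([-3.82950684e-04, -8.64445853e+01,  6.78362958e-01, -4.34910715e+01,
        1.91106589e-02,  7.37559370e-03, -1.30878749e-05]), 'ee_pos': array([ 0.159882  , -0.60393966,  0.30327275]), 'tcp_rot': array([-3.14037154e+00,  9.25231112e-05,  2.58803101e-01]), 'ft_force': array([-0.01901133, -0.84741685, -0.16124787]), 'moment': array([ 0.01943832, -0.02275992,  0.03322499]), 'opening': 0.9993128372581618} 0.0726
{'vfov': 51.35368217067709, 'cx': 280.56156536675877, 'cy': 213.44557936309246, 'k1': 0.03232180271482516, 'camera_from_world': array([[-0.59834971,  0.80123285,  0.00188387,  0.35735492],
       [ 0.64535466,  0.48333283, -0.59152915, -0.33549565],
       [-0.47486312, -0.35272553, -0.80628141,  1.66397661],
       [ 0.        ,  0.        ,  0.        ,  1.        ]])}
{'vfov': 51.84473243641353, 'cx': 275.517542385948, 'cy': 212.07010603113588, 'k1': 0.037018221403056974, 'camera_from_world': array([[-0.01158065, -0.99979867, -0.0163865 ,  0.02759566],
       [-0.9889145 ,  0.01387759, -0.14783616,  0.63575966],
       [ 0.1480338 ,  0.01449281, -0.98887611,  1.26497601],
       [ 0.        ,  0.        ,  0.        ,  1.        ]])}
```

View pics/top0.png

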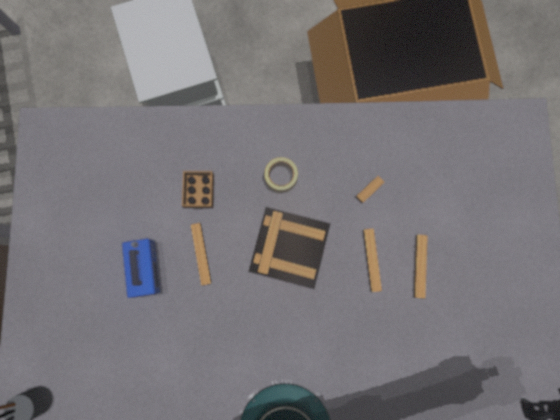

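View pics/scene0.png

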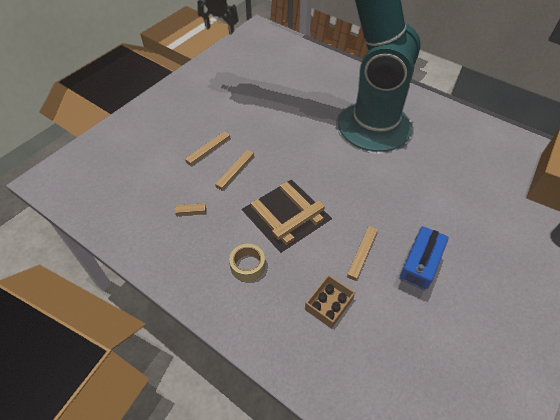

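```bash
cat > h.py <<'E'
import cv2,numpy as np
from scipy.optimize import minimize
from cell import status, eyes, ticket, env
def proj(c,P):
    P=np.atleast_2d(P);T=c["camera_from_world"];q=P@T[:3,:3].T+T[:3,3]
    s=q[:,:2]/q[:,2:];s=s*(1+c["k1"]*(s**2).sum(1,keepdims=True))
    f=c["img"].shape[0]/2/np.tan(np.radians(c["vfov"])/2)
    return s*f+[c["cx"],c["cy"]]
def unproj(c,uv,z):
    uv=np.atleast_2d(np.array(uv,float));f=c["img"].shape[0]/2/np.tan(np.radians(c["vfov"])/2)
    d=(uv-[c["cx"],c["cy"]])/f;s=d.copy()
    for _ in range(20): s=d/(1+c["k1"]*(s**2).sum(1,keepdims=True))
    T=c["camera_from_world"];R=T[:3,:3];o=-R.T@T[:3,3]
    D=np.c_[s,np.ones(len(s))]@R
    return o+D*((z-o[2])/D[:,2:])
def box(x,y,yaw,L,W,z0,z1):
    p=np.array([[a*L/2,b*W/2] for a in(-1,1) for b in(-1,1)])
    R=np.array([[np.cos(yaw),-np.sin(yaw)],[np.sin(yaw),np.cos(yaw)]])
    p=p@R.T+[x,y]
    return np.r_[np.c_[p,[z0]*4],np.c_[p,[z1]*4]]
S=8
def sil(c,P,off):
    h=cv2.convexHull(((proj(c,P)-off+.5)*S).astype(np.float32))
    return h
def wood(img):
    hsv=cv2.cvtColor(img,cv2.COLOR_BGR2HSV)
    return cv2.inRange(hsv,(8,90,60),(28,255,255))
def blue(img):
    hsv=cv2.cvtColor(img,cv2.COLOR_BGR2HSV)
    return cv2.inRange(hsv,(100,150,40),(130,255,255))
def fit(cams,masks,g,L,W,z0,z1):
    """cams/masks lists; each mask only the object's blob; refine x,y,yaw by IoU"""
    crops=[]
    for c,m in zip(cams,masks):
        pt=proj(c,box(*g,L,W,z0,z1));lo=np.floor(pt.min(0)-12).astype(int);hi=np.ceil(pt.max(0)+12).astype(int)
        lo=np.maximum(lo,0)
        mm=m[lo[1]:hi[1],lo[0]:hi[0]]
        mm=cv2.resize(mm,None,fx=S,fy=S,interpolation=cv2.INTER_LINEAR)>127
        crops.append((c,mm,lo))
    def cost(p):
        t=0
        for c,mm,lo in crops:
            r=np.zeros(mm.shape,np.uint8)
            cv2.fillConvexPoly(r,np.round(sil(c,box(p[0],p[1],p[2],L,W,z0,z1),lo)).astype(np.int32),1)
            r=r>0;t+=1-(r&mm).sum()/(r|mm).sum()
        return t
    g=np.array(g,float)
    sx=np.array([g,g+[.01,0,0],g+[0,.01,0],g+[0,0,.08]])
    r=minimize(cost,g,method="Nelder-Mead",options=dict(initial_simplex=sx,xatol=2e-4,fatol=1e-4))
    return r.x,r.fun
E
python3 - <<'E'
from h import *
for n in("scene","top"):
    c=eyes.capture(n)
    np.save(f"{n}0.npy",c,allow_pickle=True)
    m=wood(c["img"])|blue(c["img"])
    k,l,st,ce=cv2.connectedComponentsWithStats(m)
    for i in range(1,k):
        if st[i,4]>60: print(n,i,st[i],ce[i].round(1),unproj(c,ce[i],.02)[0].round(3))
    cv2.imwrite(f"pics/{n}_m.png",cv2.resize(c["img"][100:310,100:450] if n=="top" else c["img"][120:330,150:460],None,fx=2.2,fy=2.2,interpolation=cv2.INTER_CUBIC))
E
```

```text
scene 1 [271   0  17  28 394] [279.6  11.5] [-0.396 -0.747  0.02 ]
scene 2 [293   0   7  32 205] [295.9  14.3] [-0.422 -0.671  0.02 ]
scene 3 [ 118    6  111   66 3077] [177.6  38.7] [ 0.06  -0.975  0.02 ]
scene 4 [ 310   10   58   48 1405] [337.5  34.5] [-0.399 -0.423  0.02 ]
scene 24 [  40   81   70   56 1999] [ 71.4 109.9] [ 0.645 -0.96   0.02 ]
scene 25 [ 527  128   33   83 1576] [547.7 176. ] [-0.104  0.597  0.02 ]
scene 26 [186 132  44  33 363] [206.3 148.2] [ 0.487 -0.414  0.02 ]
scene 30 [216 150  38  40 428] [233.9 169.9] [ 0.507 -0.268  0.02 ]
scene 31 [ 251  182   74   63 1522] [289.6 214.3] [ 0.545 -0.003  0.02 ]
scene 32 [175 203  31  13 304] [189.8 209.2] [ 0.72  -0.271  0.02 ]
scene 33 [348 226  29  54 550] [361.9 253. ] [0.531 0.254 0.02 ]
scene 34 [ 404  227   44   54 1107] [425.5 253.7] [0.42  0.406 0.02 ]
scene 35 [233 247  28  24 294] [246.2 255. ] [ 0.744 -0.018  0.02 ]
scene 37 [   0  265  149  155 9018] [ 85.6 341.4] [ 1.194 -0.187  0.02 ]
scene 52 [ 306  275   49   53 1049] [329.1 300.7] [0.719 0.259 0.02 ]
top 1 [ 308    0  194  102 6311] [389.3  61.4] [ 1.128 -0.354  0.02 ]
top 3 [183 173  30  34 525] [199.2 191.9] [0.707 0.258 0.02 ]
top 4 [357 177  26  25 237] [369.6 188.9] [ 0.709 -0.274  0.02 ]
top 8 [ 253  212   72   67 1689] [283.6 246. ] [ 0.535 -0.004  0.02 ]
top 9 [192 224  18  61 552] [200.6 253.8] [0.514 0.251 0.02 ]
top 10 [364 229  17  62 578] [372.  260.2] [ 0.489 -0.271  0.02 ]
top 11 [415 235  12  63 607] [420.3 266.4] [ 0.469 -0.415  0.02 ]
top 12 [124 240  31  56 854] [140.9 270.5] [0.466 0.432 0.02 ]
```

View pics/top_m.png

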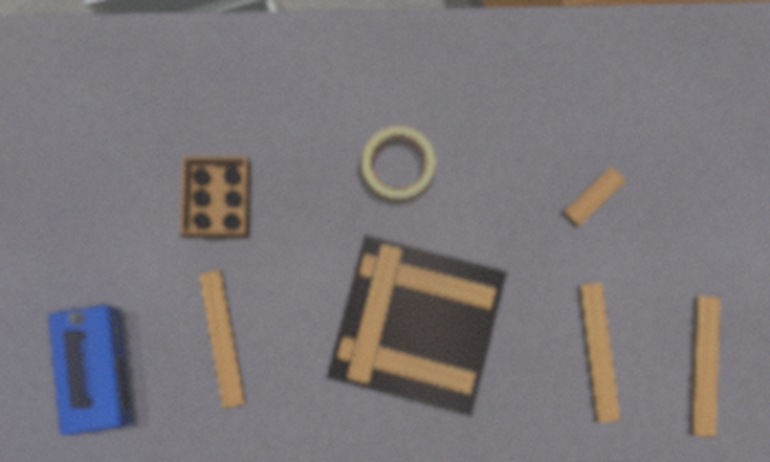

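View pics/scene_m.png

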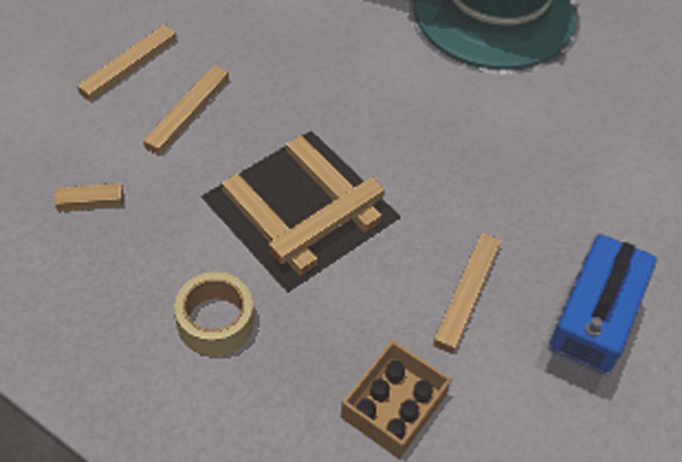

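```bash
cat >> h.py <<'E'
def blob(m,uv,hull=False):
    k,l,st,ce=cv2.connectedComponentsWithStats(m)
    u,v=np.round(uv).astype(int);w=l[v-3:v+4,u-3:u+4];w=w[w>0]
    b=np.uint8(l==np.bincount(w.ravel()).argmax())*255
    b=cv2.morphologyEx(b,cv2.MORPH_CLOSE,np.ones((3,3)))
    if hull:
        cs,_=cv2.findContours(b,cv2.RETR_EXTERNAL,cv2.CHAIN_APPROX_NONE)
        b[:]=0;cv2.fillConvexPoly(b,cv2.convexHull(max(cs,key=cv2.contourArea)),255)
    return b
def fitunion(cams,masks,g):
    """list of battens [x,y,yaw,z0]: joint refine"""
    g=np.array(g,float);n=len(g);crops=[]
    for c,m in zip(cams,masks):
        pt=np.vstack([proj(c,box(*q[:3],.19,.03,q[3],q[3]+.02)) for q in g])
        lo=np.floor(pt.min(0)-12).astype(int);hi=np.ceil(pt.max(0)+12).astype(int)
        crops.append((c,cv2.resize(m[lo[1]:hi[1],lo[0]:hi[0]],None,fx=S,fy=S,interpolation=cv2.INTER_LINEAR)>127,lo))
    def cost(q):
        q=q.reshape(n,3);t=0
        for c,mm,lo in crops:
            r=np.zeros(mm.shape,np.uint8)
            for p,z in zip(q,g[:,3]):
                cv2.fillConvexPoly(r,np.round(sil(c,box(*p,.19,.03,z,z+.02),lo)).astype(np.int32),1)
            r=r>0;t+=1-(r&mm).sum()/(r|mm).sum()
        return t
    def rigid(p):
        a=p[2];R=np.array([[np.cos(a),-np.sin(a)],[np.sin(a),np.cos(a)]])
        ce=g[:,:2].mean(0);return np.c_[(g[:,:2]-ce)@R.T+ce+p[:2],g[:,2]+a].ravel()
    r=minimize(lambda p:cost(rigid(p)),np.zeros(3),method="Nelder-Mead",options=dict(initial_simplex=[[0,0,0],[.01,0,0],[0,.01,0],[0,0,.06]],xatol=3e-4,fatol=1e-4))
    x=rigid(r.x)
    for d in(.005,.003):
        st=np.tile([d,d,8*d],n)
        r=minimize(cost,x,method="Powell",bounds=list(zip(x-2*st,x+2*st)),options=dict(xtol=1e-3,ftol=1e-5,maxiter=6));x=r.x
    return x.reshape(n,3),r.fun
E
python3 - <<'E'
from h import *
cs=[np.load(f"{n}0.npy",allow_pickle=True).item() for n in("top","scene")]
G={"A":(.514,.251,-.14+3.14),"B":(.489,-.271,.13),"C":(.469,-.415,0)}
# yaw guess from top blob ends
for k,g in G.items():
    for use in((0,1),(0,),(1,)):
        best=min((fit([cs[i] for i in use],[blob(wood(cs[i]["img"]),proj(cs[i],(g[0],g[1],.01))[0]) for i in use],(g[0],g[1],a),.19,.03,0,.02) for a in(-.15,0.,.15)),key=lambda r:r[1])
        print(k,use,best[0].round(4),round(best[1],3))
for use in((0,1),(0,),(1,)):
    best=min((fit([cs[i] for i in use],[blob(blue(cs[i]["img"]),proj(cs[i],(.455,.425,.11))[0]+[-7,0],True) for i in use],(.455,.425,a),.16,.08,.05,.115) for a in(-.1,.1)),key=lambda r:r[1])
    print("unit",use,best[0].round(4),round(best[1],3))
# crib
a=-1.83 # guess of bottom +x dir
ux=np.array([np.cos(a),np.sin(a)]);uy=np.array([-ux[1],ux[0]]);ce=np.array([.54,0])
for sgn in (-1.8,-1.37):
  a=sgn;ux=np.array([np.cos(a),np.sin(a)]);uy=np.array([-ux[1],ux[0]])
  g=[[*(ce-.06*uy),a,.003],[*(ce+.06*uy),a,.003],[*(ce-.06*ux),a+np.pi/2,.023]]
  for use in ((0,1),(0,),(1,)):
    q,f=fitunion([cs[i] for i in use],[blob(wood(cs[i]["img"]),proj(cs[i],(*g[2][:2],.04))[0]) for i in use],g)
    print(sgn,use,round(f,3));print(q.round(4).tolist())
E
```

```text
A (0, 1) [0.5188 0.2512 0.1964] 0.297
A (0,) [0.5161 0.2524 0.1802] 0.191
A (1,) [0.52   0.2511 0.2018] 0.088
B (0, 1) [ 0.4928 -0.2733  0.079 ] 0.326
B (0,) [ 0.4915 -0.2735  0.089 ] 0.188
B (1,) [ 0.4935 -0.2748  0.0937] 0.13
C (0, 1) [ 0.4723 -0.4179 -0.0795] 0.45
C (0,) [ 0.4706 -0.4165 -0.1088] 0.212
C (1,) [ 0.4747 -0.4188 -0.0809] 0.233
unit (0, 1) [0.4712 0.4084 0.1335] 0.503
unit (0,) [0.473  0.407  0.1284] 0.28
unit (1,) [0.4447 0.4045 0.1445] 0.21
-1.8 (0, 1) 0.214
[[0.4769, -0.0039, -1.8525], [0.5935, -0.0376, -1.8461], [0.5483, 0.0363, -0.2645]]
-1.8 (0,) 0.066
[[0.4756, -0.0036, -1.8537], [0.5923, -0.0356, -1.8523], [0.5456, 0.038, -0.2595]]
-1.8 (1,) 0.067
[[0.4802, -0.006, -1.8537], [0.5954, -0.038, -1.8452], [0.552, 0.0347, -0.2585]]
-1.37 (0, 1) 0.214
[[0.4766, -0.0043, -1.8523], [0.5931, -0.0374, -1.8588], [0.549, 0.0365, -0.2627]]
-1.37 (0,) 0.064
[[0.4755, -0.0038, -1.8527], [0.5918, -0.0361, -1.844], [0.5457, 0.0377, -0.258]]
-1.37 (1,) 0.068
[[0.4804, -0.0074, -1.8481], [0.5953, -0.0374, -1.8464], [0.5517, 0.0351, -0.2509]]
```

Run:
```python
from h import *
cs=[np.load(f"{n}0.npy",allow_pickle=True).item() for n in("top","scene")]
out=[]
for c,B in zip(cs,[[(.5161,.2524,.1802),(.4915,-.2735,.089),(.4706,-.4165,-.1088),(.473,.407,.1284)],[(.52,.2511,.2018),(.4935,-.2748,.0937),(.4747,-.4188,-.0809),(.4447,.4045,.1445)]]):
    row=[]
    for j,b in enumerate(B):
        P=box(*b,.16,.08,.05,.115) if j==3 else box(*b,.19,.03,0,.02)
        u=proj(c,P);ce=u.mean(0).astype(int);lo=ce-36
        im=cv2.resize(c["img"][lo[1]:lo[1]+72,lo[0]:lo[0]+72],None,fx=2.7,fy=2.7)
        m=blue(c["img"]) if j==3 else wood(c["img"])
        mm=cv2.resize(m[lo[1]:lo[1]+72,lo[0]:lo[0]+72],None,fx=2.7,fy=2.7,interpolation=0)
        v=np.uint8(np.stack([im,im//2+mm[...,None]//2*np.array([0,1,0],np.uint8)])[0])
        h=cv2.convexHull(((u-lo+.5)*2.7).astype(np.float32)).astype(int)
        w=cv2.cvtColor(mm,cv2.COLOR_GRAY2BGR)
        for q in(v,w): cv2.polylines(q,[h],True,(0,0,255),1)
        row.append(np.vstack([v,w]) )
    out.append(np.hstack(row))
cv2.imwrite("pics/ov1.png",cv2.resize(np.vstack(out),None,fx=.75,fy=.75) if False else np.vstack(out)[:, :])
print(np.vstack(out).shape)
cv2.imwrite("pics/ov1.png",np.hstack(out)[:,:1552] if False else cv2.resize(np.vstack(out),(584,584)))
```

```text
(776, 776, 3)
```

View pics/ov1.png

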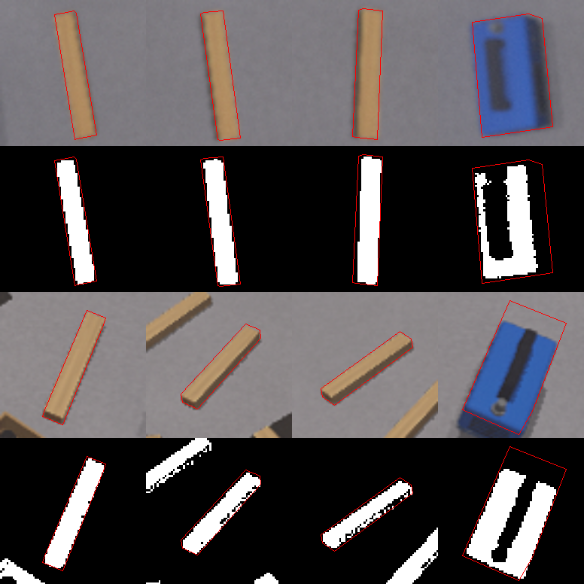

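```bash
cat >> h.py <<'E'
def wood(img):
    hsv=cv2.cvtColor(img,cv2.COLOR_BGR2HSV)
    return cv2.inRange(hsv,(4,65,35),(30,255,255))
def blue(img):
    hsv=cv2.cvtColor(img,cv2.COLOR_BGR2HSV)
    return cv2.inRange(hsv,(100,100,25),(135,255,255))
E
python3 - <<'E'
from h import *
cs=[np.load(f"{n}0.npy",allow_pickle=True).item() for n in("top","scene")]
G={"A":(.517,.252,.19),"B":(.492,-.274,.09),"C":(.472,-.418,-.09)}
R={}
for k,g in G.items():
    for use in((0,),(1,)):
        b=fit([cs[i] for i in use],[blob(wood(cs[i]["img"]),proj(cs[i],(g[0],g[1],.01))[0]) for i in use],g,.19,.03,0,.02)
        print(k,use,b[0].round(4),round(b[1],3));R[k,use[0]]=b[0]
for use in((0,),(1,)):
    mk=[blob(blue(cs[i]["img"]),proj(cs[i],(.455,.425,.11))[0]+[-7,0],True) for i in use]
    b=min((fit([cs[i] for i in use],mk,(.455,.415,a),.16,.08,.05,.115) for a in(.06,.15)),key=lambda r:r[1])
    print("unit",use,b[0].round(4),round(b[1],3));R["U",use[0]]=b[0]
out=[]
for n,c in enumerate(cs):
    row=[]
    for k in "ABCU":
        b=R[k,n];j=3 if k=="U" else 0
        P=box(*b,.16,.08,.05,.115) if j==3 else box(*b,.19,.03,0,.02)
        u=proj(c,P);ce=u.mean(0).astype(int);lo=ce-36
        v=cv2.resize(c["img"][lo[1]:lo[1]+72,lo[0]:lo[0]+72],None,fx=2.7,fy=2.7)
        m=blue(c["img"]) if j==3 else wood(c["img"])
        mm=cv2.resize(m[lo[1]:lo[1]+72,lo[0]:lo[0]+72],None,fx=2.7,fy=2.7,interpolation=0)
        w=cv2.cvtColor(mm,cv2.COLOR_GRAY2BGR)
        for z in ((.05,.115) if j==3 else (0,.02)):
            h=cv2.convexHull(((proj(c,P[P[:,2]==z])-lo+.5)*2.7).astype(np.float32)).astype(int)
            for q in(v,w): cv2.polylines(q,[h],True,(0,0,255),1)
        row.append(np.vstack([v,w]) )
    out.append(np.hstack(row))
cv2.imwrite("pics/ov2.png",cv2.resize(np.vstack(out),(600,600)))
E
```

```text
A (0,) [0.5161 0.2535 0.1919] 0.082
A (1,) [0.521  0.2505 0.1932] 0.049
B (0,) [ 0.4906 -0.273   0.0852] 0.074
B (1,) [ 0.4951 -0.2749  0.0912] 0.076
C (0,) [ 0.4706 -0.4175 -0.0988] 0.091
C (1,) [ 0.4744 -0.4188 -0.1001] 0.066
unit (0,) [0.4723 0.4142 0.1176] 0.139
unit (1,) [0.472  0.4082 0.1465] 0.061
```

View pics/ov2.png

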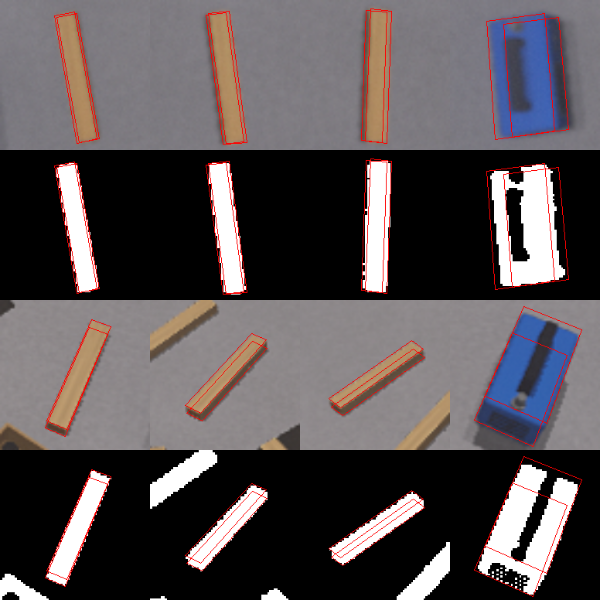

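```bash
cat >> h.py <<'E'
from scipy.spatial.transform import Rotation as Ro
def mv(*targets):
    s=status.state();p=s["ee_pos"];R=Ro.from_euler("xyz",s["tcp_rot"])
    print("t",round(s["time_s"],2),"pos",p.round(4),"rot",s["tcp_rot"].round(3),"q",s["joint_positions"].round(2),"F",s["ft_force"].round(1),"op",round(s["opening"],3))
    for x,y,z,yaw in targets:
        d=R.inv().apply(np.array([x,y,z])-p)*100
        r=(R.inv()*Ro.from_euler("xyz",[np.pi,0,yaw])).as_rotvec()
        print([d.round(2).tolist(),r.round(3).tolist()], "dist",np.linalg.norm(d).round(1))
E
python3 -c "
from h import *
mv((.4725,-.418,.2,-.1),(.4725,-.418,.13,-.1),(.4725,-.418,.076,-.1))"
```

```text
t 0.2 pos [ 0.1599 -0.6041  0.3035] rot [-3.141  0.     0.259] q [ 1.27  0.42 -0.01  1.61  0.    1.11 -0.05] F [-0.3 -0.1  0.2] op 1.002
[[34.98, -9.98, 10.36], [-0.001, 0.0, 0.359]] dist 37.8
[[34.98, -9.98, 17.36], [-0.001, 0.0, 0.359]] dist 40.3
[[34.98, -9.97, 22.76], [-0.001, 0.0, 0.359]] dist 42.9
```

>>> step_arm(
  steps=[
    [[35,-10,10.4],[0,0,0.36],0],
    [[35,-10,10.4],[0,0,0.36],0],
    [[35,-10,10.4],[0,0,0.36],0],
    [[35,-10,10.4],[0,0,0.36],0],
    [[35,-10,10.4],[0,0,0.36],0],
    [[35,-10,10.4],[0,0,0.36],0],
    [[35,-10,10.4],[0,0,0.36],0],
    [[35,-10,10.4],[0,0,0.36],0],
  ],
)

```text
time_s: 1.0
ee_pos: [0.4753, -0.4149, 0.1984]
tcp_rot: [-3.14, 0.0, -0.099]
ft_force: [-0.7, -0.8, -0.1]
opening: 0.999
```

```bash
python3 -c "
from h import *
mv((.4725,-.418,.13,-.1),(.4725,-.418,.076,-.1))
for n in ('top','scene'):
    c=eyes.capture(n);u=proj(c,(.4725,-.418,.02))[0].astype(int);lo=np.maximum(u-70,0)
    cv2.imwrite(f'pics/{n}1.png',cv2.resize(c['img'][lo[1]:lo[1]+140,lo[0]:lo[0]+140],None,fx=3,fy=3))
    print(u,lo)
"; python3 -c "
import cv2,numpy as np
cv2.imwrite('pics/a1.png',np.hstack([cv2.resize(cv2.imread(f'pics/{n}1.png'),(400,400)) for n in('top','scene')]))"
```

```text
t 1.0 pos [ 0.4753 -0.4149  0.1984] rot [-3.14   0.    -0.099] q [ 0.71  0.54 -0.05  1.68  0.03  0.92 -1.02] F [-0.7 -0.8 -0.1] op 0.999
[[-0.25, 0.35, 6.84], [-0.002, 0.0, 0.001]] dist 6.9
[[-0.25, 0.36, 12.24], [-0.002, 0.0, 0.001]] dist 12.3
[421 265] [351 195]
[208 145] [138  75]
```

View pics/a1.png

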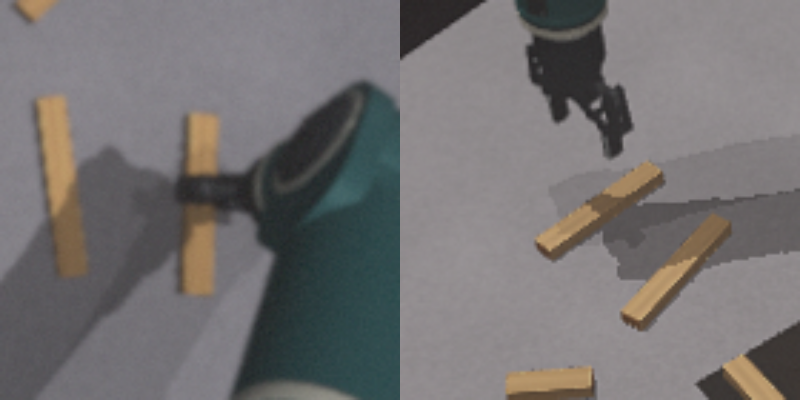

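>>> step_arm(
  steps=[
    [[-0.2,0.3,5],[0,0,0],0],
    [[-0.2,0.3,9],[0,0,0],0],
    [[-0.2,0.3,12.2],[0,0,0],0],
    [[-0.2,0.3,12.2],[0,0,0],0],
    [[-0.2,0.3,12.2],[0,0,0],255],
    [[-0.2,0.3,12.2],[0,0,0],255],
    [[-0.2,0.3,12.2],[0,0,0],255],
    [[-0.2,0.3,12.2],[0,0,0],255],
  ],
)

```text
time_s: 1.9
ee_pos: [0.4748, -0.4162, 0.0774]
tcp_rot: [-3.139, -0.001, -0.095]
ft_force: [-7.7, 5.3, 54.0]
opening: 0.334
```

```bash
python3 -c "
from h import *
mv((.4725,-.418,.2,-.1))"
```

```text
t 1.9 pos [ 0.4748 -0.4162  0.0774] rot [-3.139e+00 -1.000e-03 -9.500e-02] q [ 0.7   0.71 -0.04  1.73  0.04  0.71 -1.03] F [-7.7  5.3 54. ] op 0.334
[[-0.2, 0.17, -12.27], [-0.002, -0.001, 0.005]] dist 12.3
```

>>> step_arm(
  steps=[
    [[0,0,-1],[0,0,0],255],
    [[0,0,-3],[0,0,0],255],
    [[0,0,-6],[0,0,0],255],
    [[0,0,-9],[0,0,0],255],
    [[0,0,-12],[0,0,0],255],
    [[0,0,-12.3],[0,0,0],255],
    [[0,0,-12.3],[0,0,0],255],
    [[0,0,-12.3],[0,0,0],255],
  ],
)

```text
time_s: 2.7
ee_pos: [0.4744, -0.4162, 0.1999]
tcp_rot: [-3.139, -0.0, -0.095]
ft_force: [0.2, -0.8, -0.6]
opening: 0.334
```

```bash
python3 -c "
from h import *
mv((.521,-.079,.2,-.28))"
```

```text
t 2.7 pos [ 0.4744 -0.4162  0.1999] rot [-3.139 -0.    -0.095] q [ 0.71  0.54 -0.05  1.68  0.03  0.92 -1.02] F [ 0.2 -0.8 -0.6] op 0.334
[[1.46, -34.01, 0.09], [-0.003, -0.0, 0.185]] dist 34.0
```

>>> step_arm(
  steps=[
    [[0.2,-4,0],[0,0,0.02],255],
    [[0.4,-9,0],[0,0,0.05],255],
    [[0.6,-14,0],[0,0,0.1],255],
    [[0.9,-19,0],[0,0,0.15],255],
    [[1.1,-24,0],[0,0,0.185],255],
    [[1.3,-29,0],[0,0,0.185],255],
    [[1.5,-33,0.1],[0,0,0.185],255],
    [[1.5,-34,0.1],[0,0,0.185],255],
  ],
)

```text
time_s: 3.5
ee_pos: [0.5214, -0.0742, 0.199]
tcp_rot: [-3.137, 0.002, -0.274]
ft_force: [0.1, -1.3, -0.5]
opening: 0.329
```

```bash
python3 -c "
from h import *
mv((.521,-.079,.2,-.28),(.521,-.079,.12,-.28),(.521,-.079,.1015,-.28))"
```

```text
t 3.5 pos [ 0.5214 -0.0742  0.199 ] rot [-3.137e+00  2.000e-03 -2.740e-01] q [ 0.17  0.38 -0.11  1.95  0.05  0.82 -1.8 ] F [ 0.1 -1.3 -0.5] op 0.329
[[0.09, 0.47, -0.1], [-0.004, 0.002, 0.006]] dist 0.5
[[0.1, 0.51, 7.9], [-0.004, 0.002, 0.006]] dist 7.9
[[0.11, 0.51, 9.75], [-0.004, 0.002, 0.006]] dist 9.8
```

>>> step_arm(
  steps=[
    [[0.1,0.5,3],[0,0,0.006],255],
    [[0.1,0.5,6],[0,0,0.006],255],
    [[0.1,0.5,8],[0,0,0.006],255],
    [[0.1,0.5,8.5],[0,0,0.006],255],
    [[0.1,0.5,8.5],[0,0,0.006],255],
    [[0.1,0.5,8.5],[0,0,0.006],255],
    [[0.1,0.5,8.5],[0,0,0.006],255],
    [[0.1,0.5,8.5],[0,0,0.006],255],
  ],
)

```text
time_s: 4.3
ee_pos: [0.5213, -0.079, 0.1148]
tcp_rot: [-3.137, 0.001, -0.28]
ft_force: [-0.4, -0.2, 0.3]
opening: 0.332
```

```bash
python3 -c "
from h import *
mv((.521,-.079,.1015,-.28))
o=[]
for n in ('top','scene'):
    c=eyes.capture(n);u=proj(c,(.536,-.02,.03))[0].astype(int);lo=np.maximum(u-50,0)
    v=cv2.resize(c['img'][lo[1]:lo[1]+100,lo[0]:lo[0]+100],None,fx=4,fy=4)
    P=box(.5194,-.0787,-.28,.19,.03,.035,.055) if 0 else box(.5194,-.0787,-.28,.19,.03,.034,.054)
    for z in(.034,.054): cv2.polylines(v,[cv2.convexHull(((proj(c,P[P[:,2]==z])-lo+.5)*4).astype(np.float32)).astype(int)],True,(0,0,255),1)
    o.append(v)
cv2.imwrite('pics/a2.png',np.hstack(o))
"
```

```text
t 4.3 pos [ 0.5213 -0.079   0.1148] rot [-3.137e+00  1.000e-03 -2.800e-01] q [ 0.17  0.51 -0.09  1.99  0.07  0.64 -1.82] F [-0.4 -0.2  0.3] op 0.332
[[-0.03, 0.01, 1.33], [-0.004, 0.001, 0.0]] dist 1.3
```

View pics/a2.png

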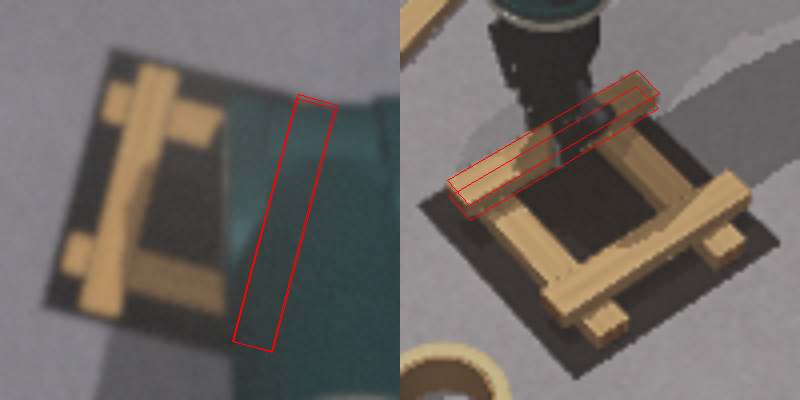

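>>> step_arm(
  steps=[
    [[0,0,0.7],[0,0,0],255],
    [[0,0,1.2],[0,0,0],255],
    [[0,0,1.4],[0,0,0],255],
    [[0,0,1.4],[0,0,0],255],
    [[0,0,1.4],[0,0,0],0],
    [[0,0,1.4],[0,0,0],0],
    [[0,0,1.4],[0,0,0],0],
    [[0,0,-2],[0,0,0],0],
  ],
)

```text
time_s: 5.2
ee_pos: [0.5194, -0.0788, 0.1318]
tcp_rot: [-3.138, 0.007, -0.28]
ft_force: [0.2, -0.2, 1.0]
opening: 0.989
```

```bash
python3 -c "
from h import *
mv((.521,-.079,.2,-.28),(.493,-.274,.2,.088))"
```

```text
t 5.2 pos [ 0.5194 -0.0788  0.1318] rot [-3.138  0.007 -0.28 ] q [ 0.17  0.48 -0.1   1.98  0.06  0.68 -1.81] F [ 0.2 -0.2  1. ] op 0.989
[[0.11, -0.04, -6.82], [-0.003, 0.007, 0.0]] dist 6.8
[[2.8, 19.47, -6.91], [-0.005, 0.006, -0.368]] dist 20.8
```

>>> step_arm(
  steps=[
    [[0,0,-4],[0,0,0],0],
    [[0.3,3,-7],[0,0,-0.05],0],
    [[1,8,-7],[0,0,-0.15],0],
    [[2,13,-7],[0,0,-0.3],0],
    [[2.9,18,-7],[0,0,-0.368],0],
    [[2.9,19.4,-7],[0,0,-0.368],0],
    [[2.9,19.4,-7],[0,0,-0.368],0],
    [[2.9,19.4,-7],[0,0,-0.368],0],
  ],
)

```text
time_s: 6.0
ee_pos: [0.494, -0.2735, 0.2007]
tcp_rot: [-3.135, 0.006, 0.088]
ft_force: [0.2, 1.1, -0.9]
opening: 0.996
```

```bash
python3 -c "
from h import *
mv((.494,-.2735,.2,.088),(.494,-.2735,.081,.088))
o=[]
for n in ('top','scene'):
    c=eyes.capture(n);np.save(n+'2.npy',c);u=proj(c,(.536,-.02,.03))[0].astype(int);lo=np.maximum(u-50,0)
    v=cv2.resize(c['img'][lo[1]:lo[1]+100,lo[0]:lo[0]+100],None,fx=4,fy=4)
    P=box(.5194,-.0787,-.28,.19,.03,.023,.043)
    for z in(.023,.043): cv2.polylines(v,[cv2.convexHull(((proj(c,P[P[:,2]==z])-lo+.5)*4).astype(np.float32)).astype(int)],True,(0,0,255),1)
    o.append(v)
cv2.imwrite('pics/a3.png',np.hstack(o))
"
```

```text
t 6.0 pos [ 0.494  -0.2735  0.2007] rot [-3.135  0.006  0.088] q [ 0.55  0.44 -0.12  1.85  0.06  0.87 -1.08] F [ 0.2  1.1 -0.9] op 0.996
[[-0.0, 0.0, 0.07], [-0.006, 0.006, -0.0]] dist 0.1
[[0.06, 0.07, 11.97], [-0.006, 0.006, -0.0]] dist 12.0
```

View pics/a3.png

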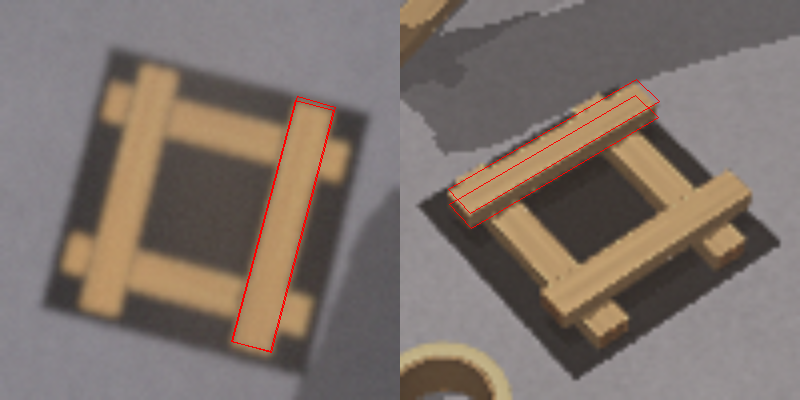

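>>> step_arm(
  steps=[
    [[0,0,5],[0,0,0],0],
    [[0,0,9],[0,0,0],0],
    [[0,0,11.9],[0,0,0],0],
    [[0,0,11.9],[-0.006,0.006,0],0],
    [[0,0,11.9],[-0.006,0.006,0],255],
    [[0,0,11.9],[-0.006,0.006,0],255],
    [[0,0,11.9],[-0.006,0.006,0],255],
    [[0,0,11.9],[-0.006,0.006,0],255],
  ],
)

```text
time_s: 6.9
ee_pos: [0.4944, -0.272, 0.0832]
tcp_rot: [3.141, -0.002, 0.09]
ft_force: [-8.2, 2.4, 58.6]
opening: 0.333
```

```bash
python3 -c "
from h import *
mv((.478,-.005,.21,1.29),(.478,-.005,.125,1.29))"
```

```text
t 6.9 pos [ 0.4944 -0.272   0.0832] rot [ 3.141e+00 -2.000e-03  9.000e-02] q [ 0.53  0.61 -0.1   1.9   0.1   0.63 -1.11] F [-8.2  2.4 58.6] op 0.333
[[0.79, -26.73, -12.7], [0.002, -0.002, -1.2]] dist 29.6
[[0.77, -26.73, -4.2], [0.002, -0.002, -1.2]] dist 27.1
```

>>> step_arm(
  steps=[
    [[0,0,-2],[0,0,0],255],
    [[0,0,-5],[0,0,0],255],
    [[0,0,-9],[0,0,-0.1],255],
    [[0,-1,-12],[0,0,-0.22],255],
    [[0.1,-4,-12.7],[0,0,-0.35],255],
    [[0.3,-8,-12.7],[0,0,-0.48],255],
    [[0.5,-12,-12.7],[0,0,-0.61],255],
    [[0.6,-16,-12.7],[0,0,-0.74],255],
  ],
)

```text
time_s: 7.7
ee_pos: [0.4855, -0.1107, 0.2108]
tcp_rot: [3.138, -0.001, 0.835]
ft_force: [0.8, -0.0, -1.2]
opening: 0.329
```

```bash
python3 -c "
from h import *
mv((.4785,-.004,.21,1.29),(.4785,-.004,.14,1.29))"
```

```text
t 7.7 pos [ 0.4855 -0.1107  0.2108] rot [ 3.138e+00 -1.000e-03  8.350e-01] q [ 0.46  0.33 -0.35  2.    0.15  0.83 -0.71] F [ 0.8 -0.  -1.2] op 0.329
[[7.43, -7.68, 0.06], [0.004, -0.001, -0.455]] dist 10.7
[[7.42, -7.71, 7.06], [0.004, -0.001, -0.455]] dist 12.8
```

>>> step_arm(
  steps=[
    [[2.5,-2.6,0],[0,0,-0.13],255],
    [[5,-5.2,0],[0,0,-0.26],255],
    [[7.4,-7.7,0],[0,0,-0.38],255],
    [[7.4,-7.7,0],[0,0,-0.455],255],
    [[7.4,-7.7,2],[0,0,-0.455],255],
    [[7.4,-7.7,5],[0,0,-0.455],255],
    [[7.4,-7.7,7],[0,0,-0.455],255],
    [[7.4,-7.7,7],[0,0,-0.455],255],
  ],
)

```text
time_s: 8.5
ee_pos: [0.4774, -0.0043, 0.1392]
tcp_rot: [3.141, 0.001, 1.29]
ft_force: [0.3, 0.3, 0.1]
opening: 0.328
```

```bash
cat >> h.py <<'E'
def look(fn,boxes,ctr=(.536,-.02,.03),r=50):
    o=[];C=[]
    for n in ('top','scene'):
        c=eyes.capture(n);C.append(c);u=proj(c,ctr)[0].astype(int);lo=np.maximum(u-r,0);k=400/(2*r)
        v=cv2.resize(c['img'][lo[1]:lo[1]+2*r,lo[0]:lo[0]+2*r],None,fx=k,fy=k)
        for b in boxes:
            P=box(*b)
            for z in b[5:7]: cv2.polylines(v,[cv2.convexHull(((proj(c,P[P[:,2]==z])-lo+.5)*k).astype(np.float32)).astype(int)],True,(0,0,255),1)
        o.append(v)
    cv2.imwrite(fn,np.hstack(o));return C
E
python3 -c "
from h import *
mv((.4785,-.004,.1265,1.29))
look('pics/a4.png',[(.478,-.005,1.29,.19,.03,.057,.077)])
"
```

```text
t 8.5 pos [ 0.4774 -0.0043  0.1392] rot [3.141e+00 1.000e-03 1.290e+00] q [ 0.31  0.44 -0.44  2.09  0.29  0.67 -0.6 ] F [0.3 0.3 0.1] op 0.328
[[0.06, 0.1, 1.27], [0.001, 0.001, -0.0]] dist 1.3
```

View pics/a4.png

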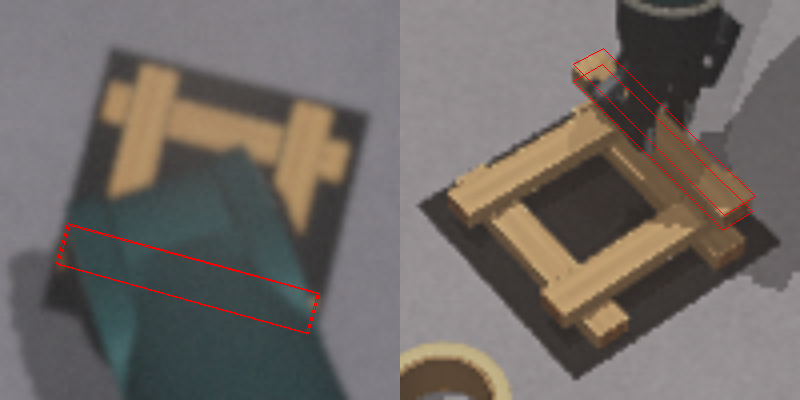

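>>> step_arm(
  steps=[
    [[0,0.1,0.6],[0,0,0],255],
    [[0,0.1,1.1],[0,0,0],255],
    [[0,0.1,1.3],[0,0,0],255],
    [[0,0.1,1.3],[0,0,0],255],
    [[0,0.1,1.3],[0,0,0],0],
    [[0,0.1,1.3],[0,0,0],0],
    [[0,0.1,1.3],[0,0,0],0],
    [[0,0.1,-2],[0,0,0],0],
  ],
)

```text
time_s: 9.4
ee_pos: [0.478, -0.0044, 0.1593]
tcp_rot: [-3.14, 0.001, 1.29]
ft_force: [-0.3, -0.7, 0.9]
opening: 0.98
```

```bash
python3 -c "
from h import *
mv((.478,-.004,.21,1.29),(.52,.2535,.21,.192))"
```

```text
t 9.4 pos [ 0.478  -0.0044  0.1593] rot [-3.14e+00  1.00e-03  1.29e+00] q [ 0.33  0.4  -0.46  2.08  0.27  0.72 -0.57] F [-0.3 -0.7  0.9] op 0.98
[[0.04, -0.02, -5.07], [-0.001, 0.001, -0.0]] dist 5.1
[[25.94, -3.12, -5.1], [-0.0, 0.002, 1.098]] dist 26.6
```

>>> step_arm(
  steps=[
    [[0,0,-4],[0,0,0.1],0],
    [[3,-0.3,-5],[0,0,0.22],0],
    [[7,-0.8,-5],[0,0,0.36],0],
    [[12,-1.4,-5],[0,0,0.5],0],
    [[17,-2,-5],[0,0,0.64],0],
    [[21,-2.5,-5],[0,0,0.78],0],
    [[25,-3,-5],[0,0,0.92],0],
    [[26,-3.1,-5],[0,0,1.06],0],
  ],
)

```text
time_s: 10.2
ee_pos: [0.5196, 0.2596, 0.2091]
tcp_rot: [-3.14, 0.001, 0.236]
ft_force: [-0.5, -0.6, -1.0]
opening: 1.002
```

```bash
python3 -c "
from h import *
mv((.52,.2535,.2,.192),(.52,.2535,.081,.192))
look('pics/a5.png',[(.478,-.005,1.29,.19,.03,.043,.063)])
"
```

```text
t 10.2 pos [0.5196 0.2596 0.2091] rot [-3.14e+00  1.00e-03  2.36e-01] q [-0.26  0.47 -0.33  1.8   0.18  0.9  -2.  ] F [-0.5 -0.6 -1. ] op 1.002
[[-0.1, 0.6, 0.91], [-0.002, 0.001, 0.044]] dist 1.1
[[-0.09, 0.62, 12.81], [-0.002, 0.001, 0.044]] dist 12.8
```

View pics/a5.png

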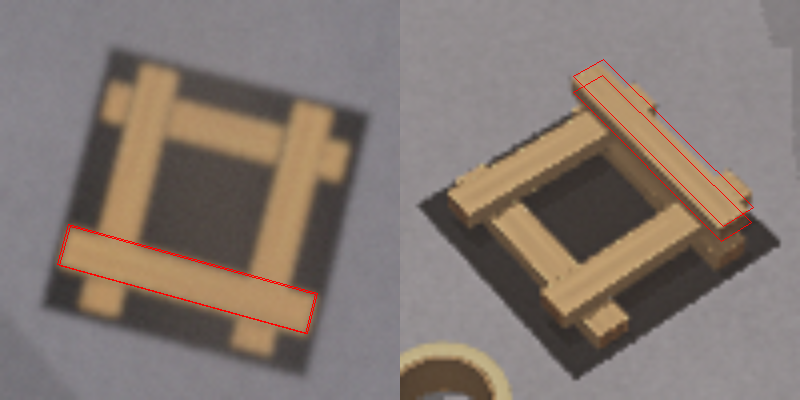

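>>> step_arm(
  steps=[
    [[-0.1,0.6,4],[0,0,0.044],0],
    [[-0.1,0.6,8],[0,0,0.044],0],
    [[-0.1,0.6,11.5],[0,0,0.044],0],
    [[-0.1,0.6,12.8],[0,0,0.044],0],
    [[-0.1,0.6,12.8],[0,0,0.044],0],
    [[-0.1,0.6,12.8],[0,0,0.044],255],
    [[-0.1,0.6,12.8],[0,0,0.044],255],
    [[-0.1,0.6,12.8],[0,0,0.044],255],
  ],
)

```text
time_s: 11.1
ee_pos: [0.5207, 0.2506, 0.0823]
tcp_rot: [-3.141, -0.001, 0.192]
ft_force: [-0.1, -0.9, 0.3]
opening: 0.515
```

```bash
python3 -c "
from h import *
mv((.5185,.2535,.2,.192),(.594,-.036,.215,1.29))"
```

```text
t 11.1 pos [0.5207 0.2506 0.0823] rot [-3.141e+00 -1.000e-03  1.920e-01] q [-0.3   0.65 -0.26  1.86  0.26  0.66 -2.09] F [-0.1 -0.9  0.3] op 0.515
[[-0.15, -0.33, -11.77], [-0.001, -0.001, 0.0]] dist 11.8
[[1.72, 29.53, -13.29], [-0.0, -0.001, -1.098]] dist 32.4
```

>>> step_arm(
  steps=[
    [[0,0,0],[0,0,0],255],
    [[0,0,0],[0,0,0],255],
    [[0,0,0],[0,0,0],255],
    [[0,0,-2],[0,0,0],255],
    [[0,0,-5],[0,0,0],255],
    [[0,0,-9],[0,0,0],255],
    [[0,0,-12],[0,0,0],255],
    [[0,0,-13.3],[0,0,0],255],
  ],
)

```text
time_s: 11.9
ee_pos: [0.5213, 0.2509, 0.2184]
tcp_rot: [-3.14, -0.004, 0.193]
ft_force: [0.6, 0.1, -1.0]
opening: 0.33
```

```bash
python3 -c "
from h import *
mv((.595,-.036,.215,1.29))"
```

```text
t 11.9 pos [0.5213 0.2509 0.2184] rot [-3.14  -0.004  0.193] q [-0.25  0.45 -0.32  1.8   0.17  0.91 -2.03] F [ 0.6  0.1 -1. ] op 0.33
[[1.74, 29.57, 0.31], [0.001, -0.005, -1.097]] dist 29.6
```

>>> step_arm(
  steps=[
    [[0.1,2.5,0],[0,0,-0.08],255],
    [[0.3,6.5,0],[0,0,-0.2],255],
    [[0.5,11,0],[0,0,-0.34],255],
    [[0.8,15.5,0],[0,0,-0.48],255],
    [[1.1,20,0],[0,0,-0.62],255],
    [[1.3,24,0.2],[0,0,-0.76],255],
    [[1.6,27.5,0.3],[0,0,-0.9],255],
    [[1.7,29.5,0.3],[0,0,-1.04],255],
  ],
)

```text
time_s: 12.7
ee_pos: [0.5945, -0.0389, 0.2142]
tcp_rot: [3.139, -0.002, 1.235]
ft_force: [0.6, 0.0, -0.5]
opening: 0.333
```

```bash
python3 -c "
from h import *
mv((.595,-.036,.14,1.29))"
```

```text
t 12.7 pos [ 0.5945 -0.0389  0.2142] rot [ 3.139e+00 -2.000e-03  1.235e+00] q [ 0.37  0.5  -0.47  1.76  0.27  0.94 -0.54] F [ 0.6  0.  -0.5] op 0.333
[[0.27, -0.07, 7.42], [0.002, -0.002, -0.055]] dist 7.4
```

>>> step_arm(
  steps=[
    [[0.3,-0.1,0],[0,0,-0.055],255],
    [[0.3,-0.1,2],[0,0,-0.055],255],
    [[0.3,-0.1,4],[0,0,-0.055],255],
    [[0.3,-0.1,6],[0,0,-0.055],255],
    [[0.3,-0.1,7.4],[0,0,-0.055],255],
    [[0.3,-0.1,7.4],[0,0,-0.055],255],
    [[0.3,-0.1,7.4],[0,0,-0.055],255],
    [[0.3,-0.1,7.4],[0,0,-0.055],255],
  ],
)

```text
time_s: 13.5
ee_pos: [0.5953, -0.0355, 0.1411]
tcp_rot: [3.138, -0.002, 1.29]
ft_force: [-0.5, 0.3, -0.8]
opening: 0.327
```

```bash
python3 -c "
from h import *
mv((.595,-.036,.1265,1.29))
look('pics/a6.png',[(.594,-.0375,1.29,.19,.03,.057,.077)])
"
```

```text
t 13.5 pos [ 0.5953 -0.0355  0.1411] rot [ 3.138e+00 -2.000e-03  1.290e+00] q [ 0.34  0.6  -0.44  1.8   0.34  0.81 -0.54] F [-0.5  0.3 -0.8] op 0.327
[[-0.06, -0.02, 1.46], [0.004, -0.002, 0.0]] dist 1.5
```

View pics/a6.png

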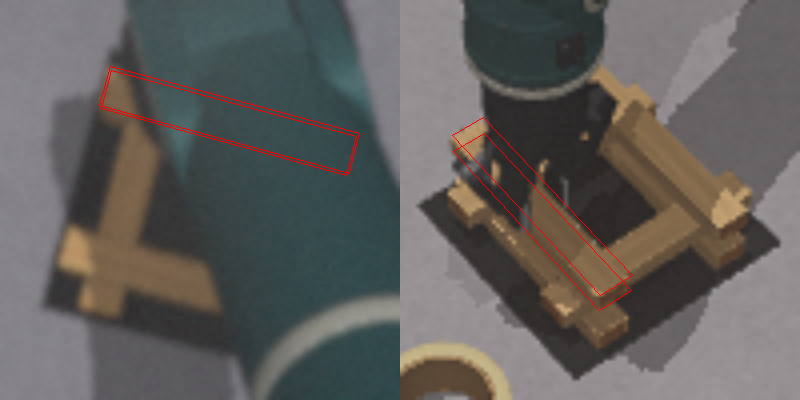

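>>> step_arm(
  steps=[
    [[0,0,0.5],[0,0,0],255],
    [[0,0,0.9],[0,0,0],255],
    [[0,0,1.2],[0,0,0],255],
    [[0,0,1.4],[0,0,0],255],
    [[0,0,1.4],[0,0,0],255],
    [[0,0,1.4],[0,0,0],255],
    [[0,0,1.4],[0,0,0],255],
    [[0,0,1.4],[0,0,0],255],
  ],
)

```text
time_s: 14.4
ee_pos: [0.5953, -0.0356, 0.1271]
tcp_rot: [3.138, -0.002, 1.29]
ft_force: [0.3, -0.1, -0.2]
opening: 0.332
```

```bash
python3 -c "
from h import *
mv((.595,-.036,.1265,1.29))"
```

```text
t 14.4 pos [ 0.5953 -0.0356  0.1271] rot [ 3.138e+00 -2.000e-03  1.290e+00] q [ 0.34  0.62 -0.43  1.8   0.35  0.79 -0.55] F [ 0.3 -0.1 -0.2] op 0.332
[[-0.05, -0.02, 0.06], [0.004, -0.002, 0.0]] dist 0.1
```

>>> step_arm(
  steps=[
    [[0,0,0.1],[0,0,0],255],
    [[0,0,0.15],[0,0,0],255],
    [[0,0,0.15],[0,0,0],255],
    [[0,0,0.15],[0,0,0],0],
    [[0,0,0.15],[0,0,0],0],
    [[0,0,0.15],[0,0,0],0],
    [[0,0,0.15],[0,0,0],0],
    [[0,0,-3],[0,0,0],0],
  ],
)

```text
time_s: 15.2
ee_pos: [0.5935, -0.0357, 0.1543]
tcp_rot: [-3.14, -0.001, 1.29]
ft_force: [0.7, -0.1, -0.1]
opening: 1.001
```

```bash
python3 -c "
from h import *
mv((.595,-.036,.3,1.29),(.47,.41,.3,.138))"
```

```text
t 15.2 pos [ 0.5935 -0.0357  0.1543] rot [-3.14e+00 -1.00e-03  1.29e+00] q [ 0.35  0.58 -0.45  1.79  0.33  0.84 -0.53] F [ 0.7 -0.1 -0.1] op 1.001
[[0.04, 0.13, -14.57], [-0.002, -0.001, 0.0]] dist 14.6
[[39.43, -24.23, -14.47], [-0.002, -0.0, 1.152]] dist 48.5
```

>>> step_arm(
  steps=[
    [[0,0,-4.5],[0,0,0.05],0],
    [[2,-1.2,-8.5],[0,0,0.15],0],
    [[5.5,-3.3,-11],[0,0,0.3],0],
    [[9.5,-5.8,-12.5],[0,0,0.45],0],
    [[13.5,-8.3,-13.5],[0,0,0.6],0],
    [[17.5,-10.8,-14.5],[0,0,0.75],0],
    [[21.5,-13.2,-14.5],[0,0,0.9],0],
    [[25.5,-15.7,-14.5],[0,0,1.05],0],
  ],
)

```text
time_s: 16.0
ee_pos: [0.5157, 0.2449, 0.3005]
tcp_rot: [-3.139, -0.0, 0.291]
ft_force: [0.8, 0.1, -0.6]
opening: 0.998
```

```bash
python3 -c "
from h import *
mv((.47,.41,.3,.138))
C=look('pics/a7.png',[(.594,-.0375,1.29,.19,.03,.043,.063)])
for n,c in zip(('top','scene'),C): np.save(n+'7.npy',c)
o=[]
for c in C:
    u=proj(c,(.47,.41,.12))[0].astype(int);lo=u-40
    v=cv2.resize(c['img'][lo[1]:lo[1]+80,lo[0]:lo[0]+80],None,fx=5,fy=5,interpolation=cv2.INTER_CUBIC);print(lo)
    for z,L,W in((.115,.16,.08),(.156,.098,.016)):
        P=box(.47,.41,.138,L,W,z,z+.001);P=P[P[:,2]==z]
        cv2.polylines(v,[cv2.convexHull(((proj(c,P)-lo+.5)*5).astype(np.float32)).astype(int)],True,(0,0,255),1)
    o.append(v)
cv2.imwrite('pics/u7.png',np.hstack(o))
"
```

```text
t 16.0 pos [0.5157 0.2449 0.3005] rot [-3.139 -0.     0.291] q [-0.16  0.35 -0.42  1.74  0.16  1.08 -1.91] F [ 0.8  0.1 -0.6] op 0.998
[[0.36, -17.12, 0.08], [-0.002, 0.0, 0.153]] dist 17.1
[ 97 228]
[388 208]
```

View pics/a7.png

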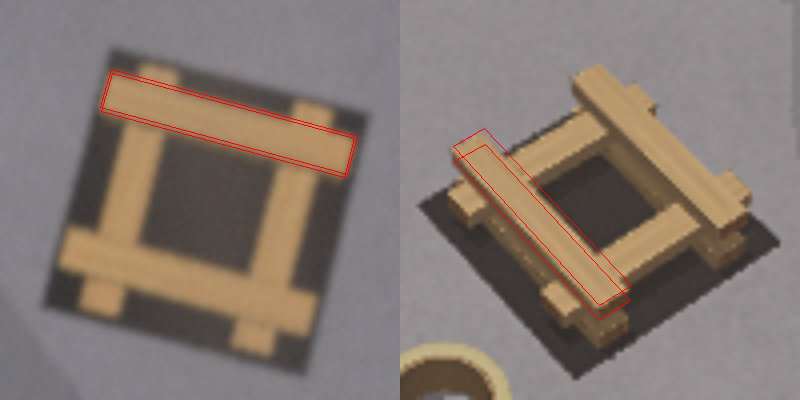

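View pics/u7.png

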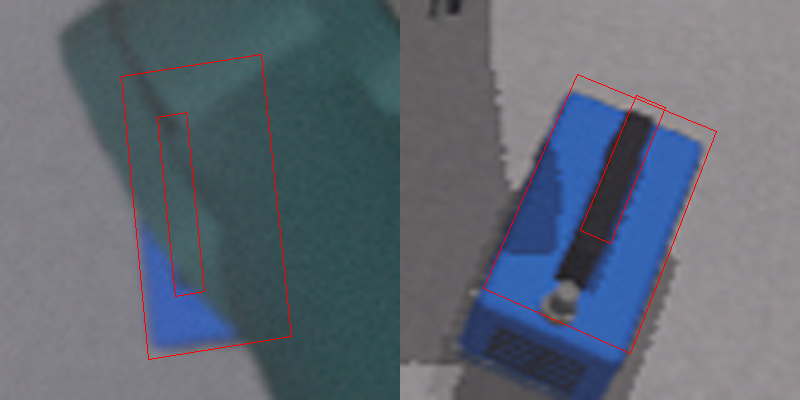

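Run:
```python
from h import *
cs=[np.load(f"{n}0.npy",allow_pickle=True).item() for n in("top","scene")]
o=[]
for c in cs:
    img=c["img"];hull=blob(blue(img),proj(c,(.455,.425,.11))[0]+[-7,0],True)
    hsv=cv2.cvtColor(img,cv2.COLOR_BGR2HSV)
    lo=proj(c,(.47,.41,.12))[0].astype(int)-40
    m=np.uint8((hsv[...,1]<130)&(hsv[...,2]<75))*255&cv2.dilate(hull,np.ones((3,3)))
    k,l,st,ce=cv2.connectedComponentsWithStats(m);i=1+st[1:,4].argmax();print(st[i],ce[i],[ (st[j].tolist()) for j in range(1,k) if st[j,4]>15])
    m=np.uint8(l==i)*255
    g=(.472,.41,.138)
    b=fit([c],[m],g,.098,.016,.140,.156);print(b[0].round(4),round(b[1],3))
    v=cv2.resize(img[lo[1]:lo[1]+80,lo[0]:lo[0]+80],None,fx=5,fy=5,interpolation=cv2.INTER_CUBIC)
    w=cv2.cvtColor(cv2.resize(m[lo[1]:lo[1]+80,lo[0]:lo[0]+80],None,fx=5,fy=5,interpolation=0),cv2.COLOR_GRAY2BGR)
    h=cv2.convexHull(((proj(c,box(*b[0],.098,.016,.14,.156))-lo+.5)*5).astype(np.float32)).astype(int)
    for q in(v,w):
        cv2.polylines(q,[h],True,(0,0,255),1)
        P=box(*b[0],.16,.08,.115,.1151)[:4];cv2.polylines(q,[cv2.convexHull(((proj(c,P)-lo+.5)*5).astype(np.float32)).astype(int)],True,(0,255,255),1)
    o.append(np.vstack([v,w]))
cv2.imwrite("pics/u8.png",cv2.resize(np.hstack(o),(600,600)))
```

```text
[154 262   5  25  59] [155.55932203 274.40677966] [[154, 262, 5, 25, 59]]
[0.472 0.41  0.138] 1.0
[419 230  19  36 213] [428.69953052 247.58215962] [[419, 230, 19, 36, 213], [405, 274, 20, 13, 108]]
[0.4882 0.4106 0.1353] 0.176
```

View pics/u8.png

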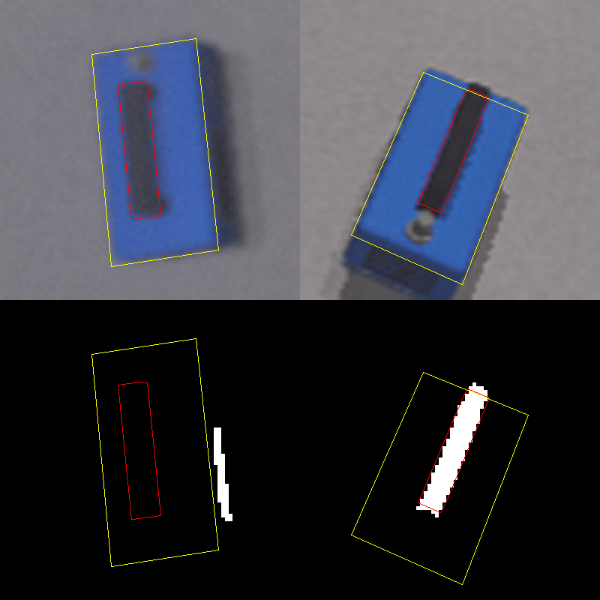

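```bash
python3 -c "
from h import *
mv((.471,.4105,.3,.135),(.471,.4105,.203,.135))"
```

```text
t 16.1 pos [0.5136 0.2495 0.3003] rot [-3.137  0.     0.298] q [-0.16  0.35 -0.42  1.74  0.16  1.08 -1.91] F [-0.4 -0.4  0. ] op 1.002
[[0.65, -16.64, 0.11], [-0.004, 0.001, 0.163]] dist 16.7
[[0.65, -16.6, 9.81], [-0.004, 0.001, 0.163]] dist 19.3
```

>>> step_arm(
  steps=[
    [[0.2,-4,0],[0,0,0.06],0],
    [[0.3,-8.5,0],[0,0,0.12],0],
    [[0.5,-13,0],[0,0,0.163],0],
    [[0.65,-16.6,0.1],[-0.004,0,0.163],0],
    [[0.65,-16.6,0.1],[-0.004,0,0.163],0],
    [[0.65,-16.6,0.1],[-0.004,0,0.163],0],
    [[0.65,-16.6,0.1],[-0.004,0,0.163],0],
    [[0.65,-16.6,0.1],[-0.004,0,0.163],0],
  ],
)

```text
time_s: 16.9
ee_pos: [0.4718, 0.409, 0.3001]
tcp_rot: [-3.142, 0.0, 0.133]
ft_force: [-0.2, -0.0, 0.6]
opening: 1.001
```

```bash
python3 -c "
from h import *
mv((.471,.4105,.203,.135))
look('pics/u9.png',[],(.47,.41,.15),45)"
```

```text
t 16.9 pos [0.4718 0.409  0.3001] rot [-3.142  0.     0.133] q [-0.44  0.45 -0.43  1.61  0.2   1.13 -2.36] F [-0.2 -0.   0.6] op 1.001
[[-0.06, -0.16, 9.71], [-0.0, 0.0, -0.002]] dist 9.7
```

View pics/u9.png

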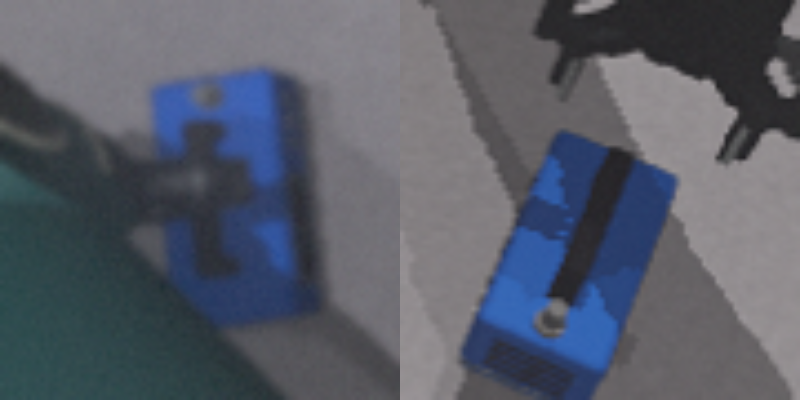

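>>> step_arm(
  steps=[
    [[-0.05,-0.1,3],[0,0,0],0],
    [[-0.05,-0.1,6],[0,0,0],0],
    [[-0.05,-0.1,8.5],[0,0,0],0],
    [[-0.05,-0.1,9.7],[0,0,0],0],
    [[-0.05,-0.1,9.7],[0,0,0],0],
    [[-0.05,-0.1,9.7],[0,0,0],0],
    [[-0.05,-0.1,9.7],[0,0,0],0],
    [[-0.05,-0.1,9.7],[0,0,0],0],
  ],
)

```text
time_s: 17.8
ee_pos: [0.4713, 0.4105, 0.2044]
tcp_rot: [-3.14, -0.001, 0.133]
ft_force: [0.6, -0.2, -0.1]
opening: 0.998
```

```bash
python3 -c "
from h import *
mv((.471,.4105,.203,.135))
look('pics/u10.png',[],(.47,.41,.15),45)"
```

```text
t 17.8 pos [0.4713 0.4105 0.2044] rot [-3.14e+00 -1.00e-03  1.33e-01] q [-0.47  0.55 -0.41  1.69  0.26  0.95 -2.41] F [ 0.6 -0.2 -0.1] op 0.998
[[-0.03, -0.0, 0.14], [-0.001, -0.001, -0.002]] dist 0.1
```

View pics/u10.png

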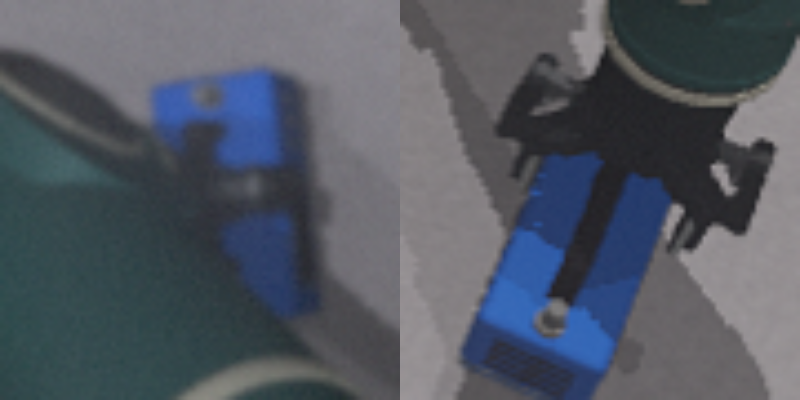

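>>> step_arm(
  steps=[
    [[0,0,0.1],[0,0,0],100],
    [[0,0,0.1],[0,0,0],160],
    [[0,0,0.1],[0,0,0],180],
    [[0,0,0.1],[0,0,0],255],
    [[0,0,0.1],[0,0,0],255],
    [[0,0,0.1],[0,0,0],255],
    [[0,0,0.1],[0,0,0],255],
    [[0,0,0.1],[0,0,0],255],
  ],
)

```text
time_s: 18.7
ee_pos: [0.4713, 0.4104, 0.203]
tcp_rot: [-3.141, -0.001, 0.133]
ft_force: [-0.9, -1.9, 3.1]
opening: 0.177
```

```bash
python3 -c "
from h import *
mv((.471,.4105,.31,.135))
look('pics/u11.png',[],(.47,.41,.15),45)"
```

```text
t 18.7 pos [0.4713 0.4104 0.203 ] rot [-3.141e+00 -1.000e-03  1.330e-01] q [-0.47  0.56 -0.4   1.69  0.26  0.95 -2.41] F [-0.9 -1.9  3.1] op 0.177
[[-0.02, -0.03, -10.7], [-0.001, -0.001, -0.002]] dist 10.7
```

View pics/u11.png

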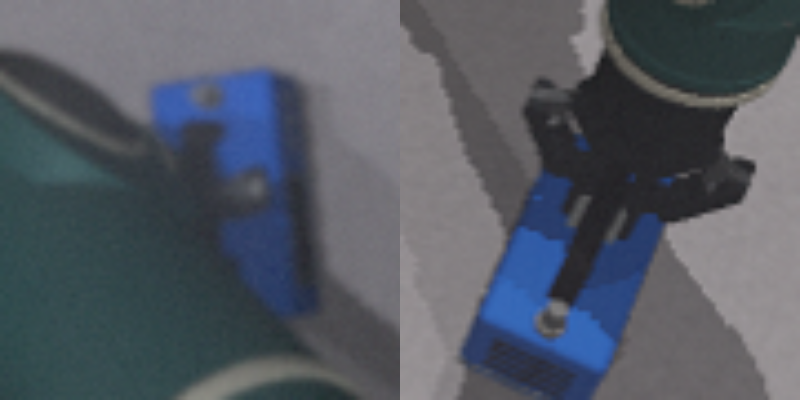

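>>> step_arm(
  steps=[
    [[0,0,-0.5],[0,0,0],255],
    [[0,0,-1.5],[0,0,0],255],
    [[0,0,-3],[0,0,0],255],
    [[0,0,-5],[0,0,0],255],
    [[0,0,-7.5],[0,0,0],255],
    [[0,0,-9.5],[0,0,0],255],
    [[0,0,-10.7],[0,0,0],255],
    [[0,0,-10.7],[0,0,0],255],
  ],
)

```text
time_s: 19.6
ee_pos: [0.4714, 0.4107, 0.3121]
tcp_rot: [-3.139, -0.003, 0.133]
ft_force: [-0.3, -0.0, -5.8]
opening: 0.174
```

```bash
python3 -c "
from h import *
mv((.536,-.021,.31,-.28))
look('pics/u12.png',[(.4713,.4104,.133,.16,.08,.157,.222)],(.47,.41,.25),45)"
```

```text
t 19.6 pos [0.4714 0.4107 0.3121] rot [-3.139e+00 -3.000e-03  1.330e-01] q [-0.44  0.44 -0.44  1.59  0.2   1.15 -2.36] F [-0.3 -0.  -5.8] op 0.174
[[0.66, 43.64, 0.11], [-0.003, -0.003, 0.413]] dist 43.6
```

View pics/u12.png

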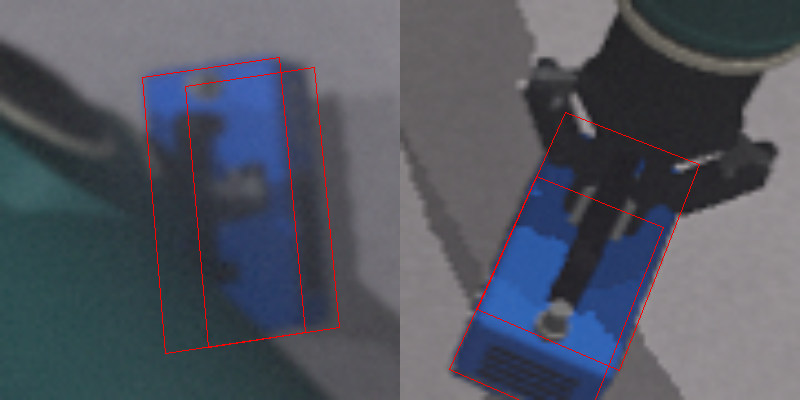

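>>> step_arm(
  steps=[
    [[0,1,0],[0,0,0.01],255],
    [[0,3,0],[0,0,0.03],255],
    [[0.1,6,0],[0,0,0.06],255],
    [[0.1,9.5,0],[0,0,0.1],255],
    [[0.2,13,0],[0,0,0.14],255],
    [[0.3,16.5,0],[0,0,0.18],255],
    [[0.3,20,0],[0,0,0.22],255],
    [[0.4,23,0],[0,0,0.25],255],
  ],
)

```text
time_s: 20.5
ee_pos: [0.5053, 0.1788, 0.3091]
tcp_rot: [3.141, 0.0, -0.122]
ft_force: [1.6, 0.8, -5.4]
opening: 0.174
```

```bash
python3 -c "
from h import *
mv((.535,-.0205,.31,-.28))"
```

```text
t 20.5 pos [0.5053 0.1788 0.3091] rot [ 3.141  0.    -0.122] q [-0.12  0.27 -0.32  1.82  0.1   1.07 -2.18] F [ 1.6  0.8 -5.4] op 0.174
[[5.36, 19.42, -0.08], [0.001, 0.0, 0.158]] dist 20.1
```

>>> step_arm(
  steps=[
    [[0.7,2.5,0],[0,0,0.03],255],
    [[1.5,5.5,0],[0,0,0.06],255],
    [[2.4,8.7,0],[0,0,0.09],255],
    [[3.3,12,0],[0,0,0.12],255],
    [[4.2,15.2,0],[0,0,0.145],255],
    [[4.9,17.7,0],[0,0,0.155],255],
    [[5.3,19.1,0],[0,0,0.158],255],
    [[5.4,19.4,0],[0,0,0.158],255],
  ],
)

```text
time_s: 21.3
ee_pos: [0.5348, -0.0229, 0.3088]
tcp_rot: [3.14, 0.001, -0.284]
ft_force: [0.4, -0.0, -5.4]
opening: 0.176
```

```bash
python3 -c "
from h import *
mv((.535,-.0205,.25,-.28),(.535,-.0205,.2165,-.28))"
```

```text
t 21.3 pos [ 0.5348 -0.0229  0.3088] rot [ 3.14e+00  1.00e-03 -2.84e-01] q [ 0.14  0.26 -0.18  1.83  0.05  1.06 -1.92] F [ 0.4 -0.  -5.4] op 0.176
[[-0.05, -0.24, 5.88], [0.001, 0.001, -0.004]] dist 5.9
[[-0.05, -0.24, 9.23], [0.001, 0.001, -0.004]] dist 9.2
```

>>> step_arm(
  steps=[
    [[-0.05,-0.2,1],[0,0,-0.004],255],
    [[-0.05,-0.2,2],[0,0,-0.004],255],
    [[-0.05,-0.2,2.5],[0,0,-0.004],255],
    [[-0.05,-0.2,2.5],[0,0,-0.004],255],
    [[-0.05,-0.2,2.5],[0,0,-0.004],255],
    [[-0.05,-0.2,2.5],[0,0,-0.004],255],
    [[-0.05,-0.2,2.5],[0,0,-0.004],255],
    [[-0.05,-0.2,2.5],[0,0,-0.004],255],
  ],
)

```text
time_s: 22.1
ee_pos: [0.535, -0.0208, 0.284]
tcp_rot: [3.141, 0.0, -0.28]
ft_force: [0.1, -1.7, -4.8]
opening: 0.173
```

```bash
python3 -c "
from h import *
mv((.535,-.0205,.25,-.28),(.535,-.0205,.2165,-.28))
look('pics/u13.png',[(.535,-.0205,-.28,.16,.08,.132,.197)],(.535,-.02,.12),60)"
```

```text
t 22.1 pos [ 0.535  -0.0208  0.284 ] rot [ 3.141  0.    -0.28 ] q [ 0.14  0.29 -0.18  1.85  0.06  1.01 -1.92] F [ 0.1 -1.7 -4.8] op 0.173
[[-0.01, -0.03, 3.4], [0.001, 0.0, 0.0]] dist 3.4
[[-0.0, -0.03, 6.75], [0.001, 0.0, 0.0]] dist 6.8
```

View pics/u13.png

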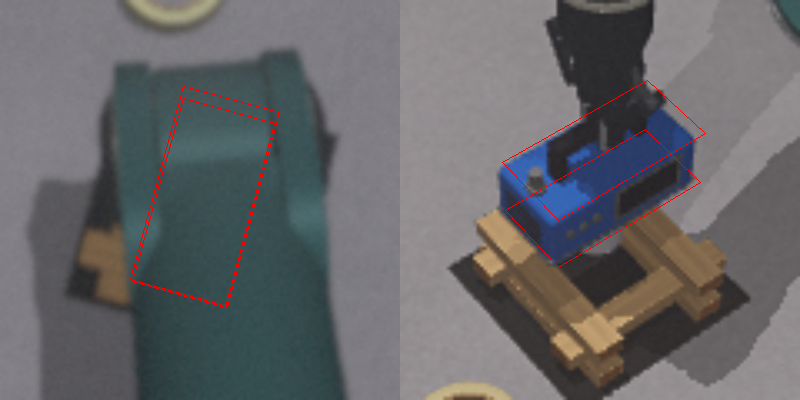

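>>> step_arm(
  steps=[
    [[0,0,1],[0,0,0],255],
    [[0,0,2.2],[0,0,0],255],
    [[0,0,3.4],[0,0,0],255],
    [[0,0,4.5],[0,0,0],255],
    [[0,0,5.3],[0,0,0],255],
    [[0,0,5.9],[0,0,0],255],
    [[0,0,6.2],[0,0,0],255],
    [[0,0,6.3],[0,0,0],255],
  ],
)

```text
time_s: 23.0
ee_pos: [0.5349, -0.0209, 0.2208]
tcp_rot: [3.14, 0.001, -0.28]
ft_force: [-0.2, -0.5, -4.0]
opening: 0.173
```

```bash
python3 -c "
from h import *
mv((.535,-.0205,.2165,-.28))
look('pics/u14.png',[(.535,-.0205,-.28,.16,.08,.068,.133)],(.535,-.02,.08),60)"
```

```text
t 23.0 pos [ 0.5349 -0.0209  0.2208] rot [ 3.14e+00  1.00e-03 -2.80e-01] q [ 0.13  0.36 -0.18  1.91  0.08  0.88 -1.94] F [-0.2 -0.5 -4. ] op 0.173
[[-0.0, -0.04, 0.43], [0.001, 0.001, 0.0]] dist 0.4
```

View pics/u14.png

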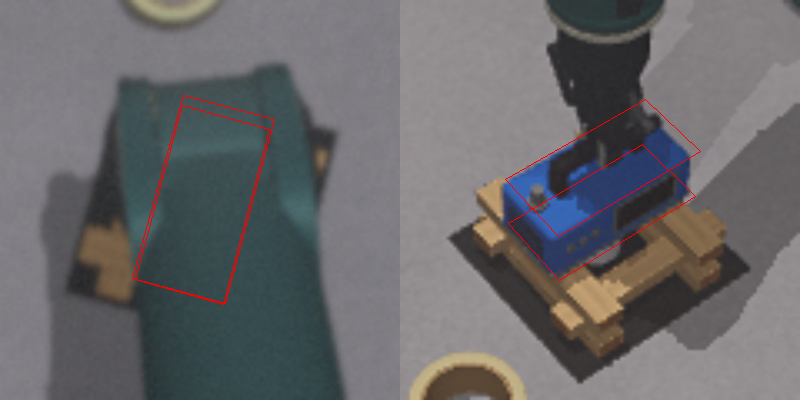

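Sleeve is inside the open middle. Lower until the force shows contact.

>>> step_arm(
  steps=[
    [[0,0,0.1],[0,0,0],255],
    [[0,0,0.2],[0,0,0],255],
    [[0,0,0.3],[0,0,0],255],
    [[0,0,0.4],[0,0,0],255],
    [[0,0,0.45],[0,0,0],255],
    [[0,0,0.45],[0,0,0],255],
    [[0,0,0.45],[0,0,0],255],
    [[0,0,0.45],[0,0,0],255],
  ],
)

```text
time_s: 23.9
ee_pos: [0.535, -0.0209, 0.2166]
tcp_rot: [3.141, 0.0, -0.28]
ft_force: [-0.4, -0.3, -4.7]
opening: 0.173
```

```bash
python3 -c "
from h import *
mv((.535,-.0205,.2165,-.28))"
```

```text
t 23.9 pos [ 0.535  -0.0209  0.2166] rot [ 3.141  0.    -0.28 ] q [ 0.13  0.37 -0.18  1.91  0.08  0.87 -1.94] F [-0.4 -0.3 -4.7] op 0.173
[[-0.01, -0.04, 0.01], [0.001, 0.0, 0.0]] dist 0.0
```

>>> step_arm(
  steps=[
    [[0,0,0.05],[0,0,0],255],
    [[0,0,0.1],[0,0,0],255],
    [[0,0,0.15],[0,0,0],255],
    [[0,0,0.2],[0,0,0],255],
    [[0,0,0.2],[0,0,0],255],
    [[0,0,0.2],[0,0,0],255],
    [[0,0,0.2],[0,0,0],255],
    [[0,0,0.2],[0,0,0],255],
  ],
)

```text
time_s: 24.7
ee_pos: [0.535, -0.0212, 0.2159]
tcp_rot: [3.14, -0.001, -0.28]
ft_force: [-12.3, -2.1, 20.5]
opening: 0.179
```

```bash
python3 -c "
from h import *
mv((.535,-.0205,.2165,-.28))"
```

```text
t 24.7 pos [ 0.535  -0.0212  0.2159] rot [ 3.14e+00 -1.00e-03 -2.80e-01] q [ 0.13  0.37 -0.18  1.91  0.09  0.87 -1.94] F [-12.3  -2.1  20.5] op 0.179
[[-0.02, -0.07, -0.06], [0.001, -0.001, 0.0]] dist 0.1
```

>>> step_arm(
  steps=[
    [[0,0,-0.03],[0,0,0],255],
    [[0,0,-0.03],[0,0,0],255],
    [[0,0,-0.03],[0,0,0],0],
    [[0,0,-0.03],[0,0,0],0],
    [[0,0,-0.03],[0,0,0],0],
    [[0,0,-0.03],[0,0,0],0],
    [[0,0,-0.03],[0,0,0],0],
    [[0,0,-0.03],[0,0,0],0],
  ],
)

```text
time_s: 25.5
ee_pos: [0.5351, -0.0212, 0.2162]
tcp_rot: [3.14, -0.001, -0.28]
ft_force: [-0.1, -0.6, -0.8]
opening: 1.0
```

```bash
python3 -c "
from h import *
mv((.535,-.0205,.2165,-.28))
look('pics/u15.png',[],(.535,-.02,.08),50)"
```

```text
t 25.5 pos [ 0.5351 -0.0212  0.2162] rot [ 3.14e+00 -1.00e-03 -2.80e-01] q [ 0.13  0.37 -0.18  1.91  0.09  0.87 -1.94] F [-0.1 -0.6 -0.8] op 1.0
[[-0.02, -0.06, -0.03], [0.001, -0.001, 0.0]] dist 0.1
```

View pics/u15.png

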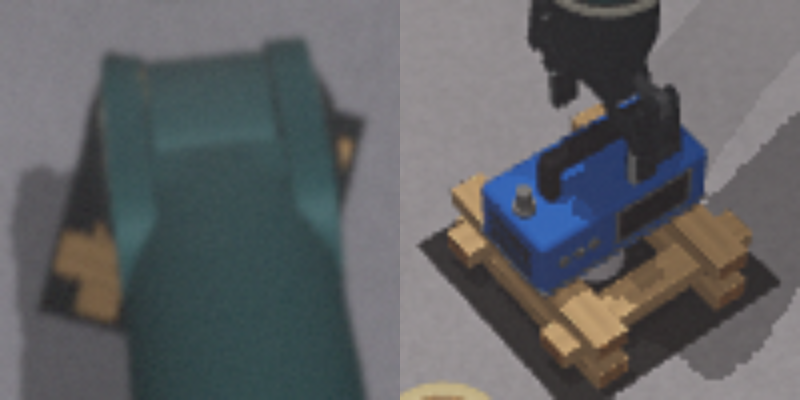

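>>> step_arm(
  steps=[
    [[0,0,-2],[0,0,0],0],
    [[0,0,-5],[0,0,0],0],
    [[0,0,-9],[0,0,0],0],
    [[0,0,-12],[0,0,0],0],
    [[0,4,-14],[0,0,0],0],
    [[0,8.5,-14],[0,0,0],0],
    [[0,13,-14],[0,0,0],0],
    [[0,17,-14],[0,0,0],0],
  ],
)

```text
time_s: 26.4
ee_pos: [0.4871, -0.1864, 0.3568]
tcp_rot: [3.14, -0.001, -0.281]
ft_force: [-0.1, 0.9, 0.1]
opening: 0.999
```

>>> step_arm(
  steps=[
    [[0,4,0],[0,0,0],0],
    [[0,8,0],[0,0,0],0],
    [[0,12,0],[0,0,0],0],
    [[0,14,0],[0,0,0],0],
    [[0,14,0],[0,0,0],0],
    [[0,14,0],[0,0,0],0],
    [[0,14,0],[0,0,0],0],
    [[0,14,0],[0,0,0],0],
  ],
)

```text
time_s: 27.2
ee_pos: [0.4488, -0.3199, 0.357]
tcp_rot: [3.14, -0.001, -0.279]
ft_force: [-0.3, -0.5, -0.1]
opening: 1.003
```

Run:
```python
from h import *
mv()
C=look('pics/u16.png',[(.536,-.021,-.28,.16,.08,.063,.128),(.478,-.005,1.29,.19,.03,.043,.063),(.594,-.0375,1.29,.19,.03,.043,.063)],(.535,-.02,.06),50)
for c in C:
    b=fit([c],[blob(blue(c["img"]),proj(c,(.53,-.035,.128))[0],True)],(.536,-.021,-.28),.16,.08,.063,.128)
    print("unit",b[0].round(4),round(b[1],3))
    for n,g in(("offcut",(.709,-.274)),):
        pass
for n,c in zip(("top","scene"),C):
    c0=np.load(n+"0.npy",allow_pickle=True).item()
    d=cv2.absdiff(c["img"],c0["img"]).max(2)
    for nm,p in(("offcut",(.709,-.274,.01)),("tape",(.75,0,.02)),("caps",(.707,.258,.02))):
        u=proj(c,p)[0].astype(int);print(n,nm,(d[u[1]-22:u[1]+22,u[0]-22:u[0]+22]>50).sum())
    cv2.imwrite(f"pics/{n}_end.png",c["img"])
```

```text
t 27.2 pos [ 0.4488 -0.3199  0.357 ] rot [ 3.14e+00 -1.00e-03 -2.79e-01] q [ 0.54  0.24  0.02  1.74 -0.01  1.17 -1.28] F [-0.3 -0.5 -0.1] op 1.003
unit [ 0.537  -0.0219 -0.2819] 0.031
unit [ 0.5375 -0.026  -0.2141] 0.105
top offcut 0
top tape 0
top caps 0
scene offcut 0
scene tape 0
scene caps 21
```

View pics/u16.png

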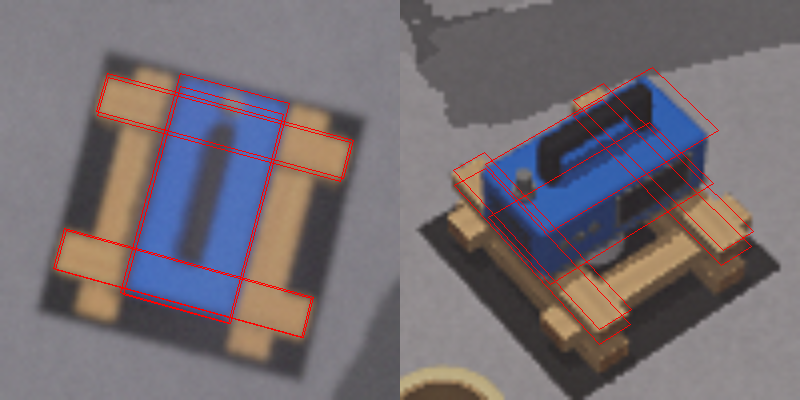

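View pics/top_end.png

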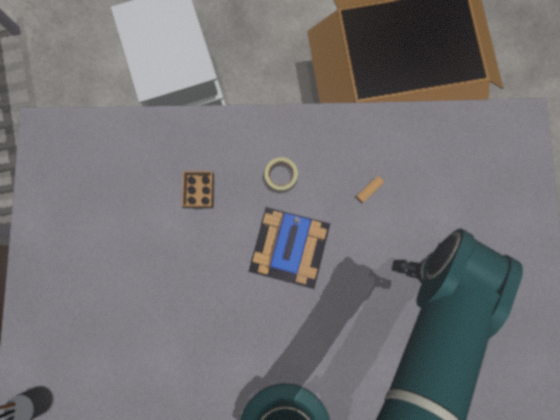

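```bash
python3 -c "
from cell import ticket
print(ticket.sign_off())"
```

```text
the job is handed in; nothing more can be done
None
```

The crib is finished and the head unit stands on it, handed in at about 27 s of the 72 s allowed. I laid one spare as the second middle-layer batten and the other two as the top layer. I then lifted the unit by its handle, stood it across both top battens with the sleeve in the open middle, and backed the arm clear.

**Last checks before hand-in:**
- **Unit position:** the top camera put its centre at (0.537, -0.022) with yaw -0.282 rad, against a target of (0.536, -0.021) and -0.28 rad. It looks level in both pictures.
- **Battens:** by eye against the drawn target outlines, all three placed battens lie within a few millimetres of their places. I did not run a numeric fit on them after placing.
- **Bystanders:** neither camera showed a change at the offcut or the tape roll, and the top camera showed none at the tray. The scene camera differed by 21 pixels near the tray. I put that down to the spare removed beside it, since the tray looks unmoved in the final picture.

**Disagreements:**
- **Scene camera:** it read about 2–5 mm off the top camera throughout, and its fit of the unit's yaw was poorer (-0.21 rad). Its mask of the unit was rough, so I relied on the top camera and the overlay.
- **Forces:** gripping the first two spares pressed them onto the bench with up to about 59 N at the wrist. Setting the unit down gave about 20 N downward and 12 N sideways, which I eased off before letting go.

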